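# Put the handheld meter away in its case

### The job

Pack the white handheld meter for a field trip: lift it out of the charging dock, where only its head is free, lay it flat, screen up, on the blue mat and let go, then take it again by its handle (the foam has finger room only there) and lower it, without dropping it, into its bed in the open case, head in the wider end. When it lies fully home, let go, with nothing standing above the rim, shut the lid gently, and only then swing the orange latch fully up over it. Leave the other things on the bench where they are.

Things in the scene. Friction and masses are not known exactly. Their poses are not given: they have to be found in the camera images.
- meter_center (a point): Centre (half-way up) of the white handheld meter with orange end bumpers: 0.25 kg, 160 mm long, 28 mm thick. x runs along it towards the head, z out of the screen, y across. Head (screen): 58 mm wide, x = +12 to +80 mm; handle (keys): 46 mm wide, x = -80 to +12 mm, from this point. It starts in the dock, head up, screen up, 40 degrees up from level.
- meter_handle (a point): Point on the meter at x = -14, z = 0 mm from meter_center, same axes: where to take the handle for loading (near its balance point); at the finger scoops when the meter is home.
- meter: The same meter; origin at the centre of its underside, same axes (14 mm below meter_center).
- dock: Charging dock, fixed: black foot plate 150 x 96 x 12 mm (x, y, z); white cradle with side cheeks, 63 mm across, round the meter's handle. Origin under the foot's centre. The meter's head points up and to the dock's +x. The cradle ends 2 mm past the meter's middle, so only the head stands clear, with free air under it; the meter lifts straight up out of it.
- mat: Blue rubber bench mat, fixed, 140 mm (x) by 220 mm (y), 3 mm thick; origin at the centre of its underside.
- case: Black case, fixed to the bench, 118 mm (x) by 250 mm (y), rim at z = 46 mm; origin under its centre. Lid hinged along the far (+x) long side, latch at the middle of the near (-x) side. Grey foam; yellow-floored bed for the meter along y, head towards +y, bed floor at z = 14 mm, 4 mm play all round; foam top at z = 44 mm. A bottle lies in its own pocket at the -y end, below the rim.
- bed (a point): Where meter_center must be in the end: x = 0, y = +28, z = +28 mm in the case's frame, axes as the case's. The meter's top is then 4 mm below the rim, 2 mm below the foam's top.
- scoop (a point): Where meter_handle is when the meter is home (x = 0, y = +14, z = +28 mm in the case's frame). Finger scoops in the foam on both sides of the handle here, the only finger room: from y = -14 to +38 mm, 32 mm wide from the handle's side to the case's wall (110 mm wall to wall), floor at z = 4 mm.
- lid (a joint): Lid angle: 0 shut, 1.9 rad fully open (leaning back). Stiff hinge: the lid stays where it is left and takes about 1 to 3 N at its free edge to move. When the latch is upright its hook blocks the lid, so the lid must be shut first.
- lid_hinge (a point): Middle of the lid's hinge line, which runs along y: x = +59, y = 0, z = +46.5 mm in the case's frame.
- lid_edge (a point): Middle of the lid's free edge, half-way through its thickness, 118 mm from the hinge. The lid is 250 mm wide, 18 mm thick (shut: z = 46.5 to 64.5 mm in the case's frame); open, its outer face looks away from the case. A keeper 34 mm wide stands 6 mm out of the edge's middle.
- latch (a joint): Angle of the orange latch lever on the case's near side: 0 = upright, hooked over the lid's keeper; free, it leans outwards (to -x of the case), up to 0.85 rad. About 1 N at the tip moves it; it stays where it is left. Pivot along y at x = -68, y = 0, z = +20 mm in the case's frame. Pushing its tip towards the case's +x swings it up.
- latch_tip (a point): Thumb tab at the end of the latch lever, 54 mm from the pivot; the lever is 30 mm wide and 4 mm thick.
- media_bottle: Glass bottle without its cap, 86 mm across, 172 mm high; origin at its underside. Leave alone.
- wash_bottle: White wash bottle with red nozzle, 68 mm across, 212 mm high; origin at its underside. Leave alone.
- beaker: Glass beaker, 70 mm across, 90 mm high; origin at its underside. Leave alone.
- bottle_cap: Orange screw cap, 48 mm across, 25 mm high, on the bench; origin at its underside. Leave alone.
- marker: Marker pen, 110 x 14 x 14 mm, white with blue cap, lying on the bench; origin at its underside. Leave alone.
Things that resemble listed ones, but are neither listed nor needed, are in the scene too. Leave any pink or yellow look-alike of the meter alone.

How it is judged:
On the way, in this order (a step that is already met when the one before it is completed fails the run):
1. the meter lies flat on the blue mat, screen up, and is let go (x of meter_center in the frame of mat between -0.07 and 0.07 m and y of meter_center in the frame of mat between -0.11 and 0.11 m and z of meter_center in the frame of mat between 0.01 and 0.0215 m and angle between meter_center's own z axis and vertical below 0.08 rad and contact force between the fingers and meter below 0.2 N), for 0.1 s.
2. the meter lies home in the foam bed below the rim, let go, with the lid still open (x of meter_center in the frame of case between -0.006 and 0.006 m and y of meter_center in the frame of case between 0.022 and 0.034 m and z of meter_center in the frame of case between 0.022 and 0.0315 m and angle between meter_center's own z axis and vertical below 0.06 rad and angle between the x axis of meter_center and the y axis of case, either way round below 0.12 rad and contact force between the fingers and meter below 0.2 N and value of joint lid above 1 rad), for 0.1 s.
3. the lid is shut on the meter, the latch not yet swung up (x of meter_center in the frame of case between -0.006 and 0.006 m and y of meter_center in the frame of case between 0.022 and 0.034 m and z of meter_center in the frame of case between 0.022 and 0.0315 m and angle between meter_center's own z axis and vertical below 0.06 rad and angle between the x axis of meter_center and the y axis of case, either way round below 0.12 rad and value of joint lid below 0.04 rad and value of joint latch above 0.3 rad), for 0.05 s.
At the end, for the whole second after the job is handed in: The meter lies in its foam bed, head at the head-shaped end and screen up, its centre within 6 mm across and along of the bed's place and no more than 3.5 mm above it, level within 0.06 rad; the lid is shut (under 0.04 rad) and the latch is up over the keeper (under 0.12 rad); all at rest (x of meter_center in the frame of case between -0.006 and 0.006 m and y of meter_center in the frame of case between 0.022 and 0.034 m and z of meter_center in the frame of case between 0.022 and 0.0315 m and angle between meter_center's own z axis and vertical below 0.06 rad and angle between the x axis of meter_center and the y axis of case, either way round below 0.12 rad and value of joint lid below 0.04 rad and value of joint latch below 0.12 rad and linear speed of meter below 0.02 m/s); the robot touches nothing.
It fails at once if the meter is dropped on to the mat or into the case (moving faster than 0.45 m/s with its centre less than 45 mm above the bench) (linear speed of meter above 0.45 m/s and height (world z) of meter_center below 0.045 m).
It fails at once if the lid is slammed (faster than 3 rad/s over its last 0.25 rad) (value of joint lid below 0.25 rad and velocity of joint lid below -3 rad/s).
It fails at once if a bystander is moved by more than 30 mm (distance of any of media_bottle, wash_bottle, beaker, bottle_cap, marker from where it was at the start of the episode above 0.03 m).
It also fails if it takes over 61 s, if anything falls off the work surface, if the arm or the gripper's body presses on something with over 40 N, if the wrist force passes 120 N, or if a joint passes its speed limit or range.

### The arm

A 6-joint arm with a two-finger parallel gripper is mounted at the origin on the work surface. World frame = base frame: x ahead of the robot, y to its left, z up, the work surface at z = 0. Lengths are in m, angles in rad, forces in N, time in s.
With the tool pointing down it reaches from about 0.275 to 0.875 m from the base axis. Payload 12.5 kg.
Tool frame: the origin (TCP) lies at the very end of the fingers, on their centre line; the grasp point (between the pads) lies 19 mm behind it; x points along the fingers, y is the direction in which the jaws open and shut, and the axes are right-handed (so a half turn about x gives the same grasp; the last joint's range is limited). The gripper opens to 85 mm and grips with 20 to 120 N. Pads are 22 mm wide; open, the fingers measure 114 mm over their backs; the gripper's body (76 mm by 85 mm) begins 54 mm behind the grasp point. The pads swing forward as they close: fully open they stand 13 mm farther back than shut.
Start: joints at [-1.388, 0.351, 1.652, -0, 1.139, -0.085], TCP at [0.146, -0.53, 0.231] pointing down, gripper open.
Joint ranges: [-2.75, 2.75], [-0.79, 2.1], [0.01, 2.65], [-1.57, 4.71], [0.07, 3.14], [-2.87, 2.87]. Speed limits (rad/s): [2.22, 2.22, 2.79, 3.14, 3.14, 3.14].

### API

Orientations are given as a 3x3 rotation matrix whose columns are the frame's x, y, z axes.
In Python, from bench import manip gives the robot as it stands. Calls block until the motion is done:
- manip.move_ptp(position, orientation): joint-space move of the TCP to a pose.
- manip.move_l(position, attitude=None, max_speed=0.15): straight line of the TCP; attitude=None keeps the orientation; max_speed is the mean speed in m/s.
- manip.move_j(angles): joint-space move.
- manip.set_gripper(opening, effort=None): opening from 0.0 (shut) to 1.0 (fully open); effort is the grip in N (None keeps the last); returns when the fingers have stopped.
- manip.dwell(seconds).
- manip.inverse_kinematics(position, orientation): joint angles nearest the present ones, or None.
- manip.grab_frame(name): name is "scene" or "top" or "wrist"; returns (picture, depth): 480x640x3 uint8, red, green, blue; 480x640 float32, m along the optical axis (not along the pixel's ray), 0 where there is no reading.
- manip.get_calibration(name): a dict with "camera_matrix" (3x3 intrinsics, pixels), "R" (3x3) and "t" (3): a world point X has camera coordinates R X + t. Camera axes: x right, y down, z forward; pixel columns grow to the right and rows downward; lengths in m; the calibration is good to about 2 mm. The wrist camera is an equidistant fisheye: a pixel r from the principal point sees the ray r / f radians off the axis. A picture is of the moment at which its call begins: read the wrist's pose just before it. get_calibration takes no time and is no camera call; for the wrist camera it gives the pose at the moment of the call.
A pose or a line that the arm cannot do raises manip.Unreachable and nothing moves.
- manip.sign_off(): hands the job in, once; it reports no verdict.
Trained networks look in the newest picture that a camera, given by its name, has taken for a name from the list of things; names that differ only in an ending like _2 or _b are one class to them, and where a whole thing is asked for, a point or a joint stands for the part that bears it (a point fixed in the world has none). Each returns a list of dicts, best first, with "confidence" (0 to 1); they miss things now and then, are a little off and sometimes report something else, mostly with a low value. They report only what shows in the picture. A call takes as long as a camera call. They do not tell look-alikes from the thing itself.
- manip.look_for(camera, name): "at" ([x, y, z] in m, in world coordinates, good to about 4 mm: the middle of the surface that is visible of it).
Readings, each from a call of its own:
- manip.current_time(): time.
- manip.current_qpos(): joint angles.
- manip.current_joint_vel(): joint speeds.
- manip.current_joint_torque(): joint torques, N m.
- manip.current_ee_pos(): TCP position.
- manip.current_tcp_rot(): TCP orientation.
- manip.current_force(): force on the tool from outside, world axes, zero at the start.
- manip.current_ft_torque(): the same for the moment, N m.
- manip.current_grip_width(): opening from 0.0 (shut) to 1.0 (fully open).
Only numpy, scipy, OpenCV 4.12 (cv2) and the standard library are available. Lean on these libraries where they do the work, as an engineer would, in place of code of your own. Each camera call takes 0.05 s, during which the arm holds its last target.

## Working session

There is one attempt and no reset: what is moved stays moved. The work goes in short steps, each a Python script; the robot and the scene stay as the last script left them, time stands still between calls to the robot, and variables do not carry over. Pictures are saved under pics/ and viewed, and the job is handed in when it is done.

```bash
ls; mkdir -p pics
python3 - <<'E'
from bench import manip
import cv2,numpy as np
print(manip.current_time())
for n in ["scene","top","wrist"]:
    p,d=manip.grab_frame(n); cv2.imwrite(f"pics/a_{n}.png",p[:,:,::-1]); np.save(f"pics/a_{n}_d.npy",d)
    c=manip.get_calibration(n); print(n,{k:np.round(v,4).tolist() for k,v in c.items() if hasattr(v,'__len__') and not isinstance(v,str)})
    np.savez(f"pics/a_{n}_c.npz",K=c["camera_matrix"],R=c["R"],t=c["t"])
print(manip.current_time(),manip.current_tcp_rot())
E
```

```text
pics
0.0
scene {'camera_matrix': [[608.0752, 0.0, 324.9295], [0.0, 608.0752, 226.1162], [0.0, 0.0, 1.0]], 'R': [[-0.8593, 0.5114, 0.0063], [0.3068, 0.5252, -0.7938], [-0.4093, -0.6801, -0.6082]], 't': [0.3905, -0.105, 1.6751]}
top {'camera_matrix': [[572.9959, 0.0, 322.2352], [0.0, 572.9959, 237.8592], [0.0, 0.0, 1.0]], 'R': [[-0.0238, -0.9996, -0.0124], [-0.9839, 0.0257, -0.1771], [0.1773, 0.008, -0.9841]], 't': [0.0771, 0.4993, 1.4963]}
wrist {'camera_matrix': [[371.6483, 0.0, 314.6867], [0.0, 371.6483, 235.9329], [0.0, 0.0, 1.0]], 'R': [[0.2647, -0.9643, -0.0003], [-0.9242, -0.2538, 0.2853], [-0.2752, -0.0752, -0.9585]], 't': [-0.5489, -0.0377, 0.3787]}
0.15 [[-1.30297753e-04  2.64617384e-01 -9.64353474e-01]
 [ 9.07705006e-04 -9.64353054e-01 -2.64617391e-01]
 [-9.99999580e-01 -9.09827527e-04 -1.14541488e-04]]
```

View pics/a_scene.png

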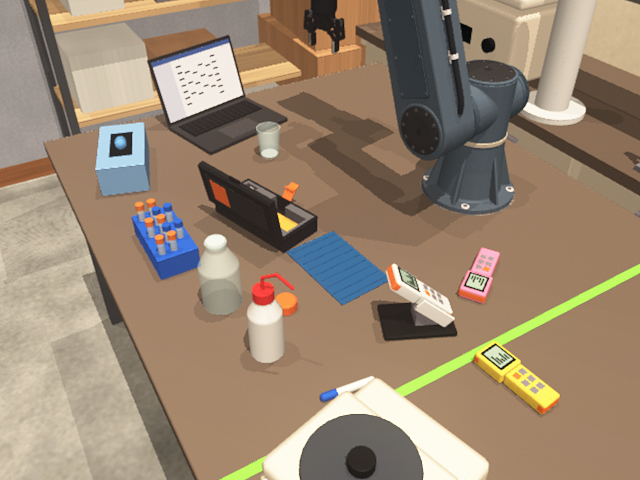

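View pics/a_top.png

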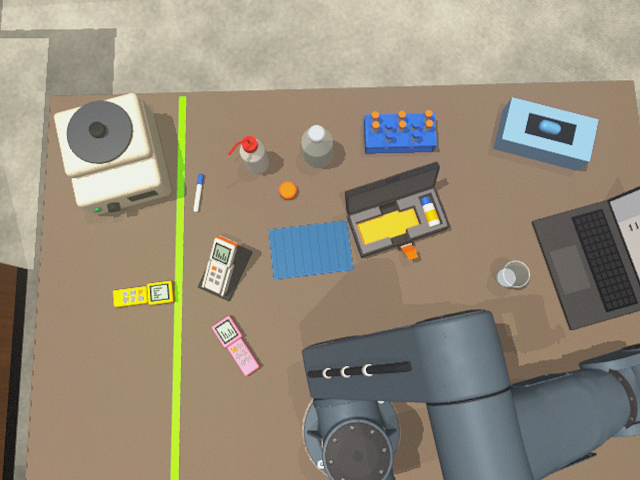

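View pics/a_wrist.png

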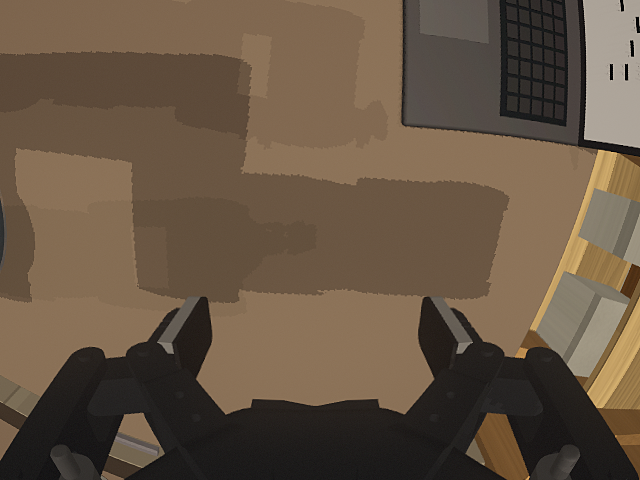

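The scene view shows the case at (260,210), the mat at (338,265) and the meter in its dock at (418,300). In the top view they are at (398,220), (312,250) and (222,265). The yellow and pink meters are look-alikes. Next I'll measure the poses from depth.

```bash
cat > hp.py <<'E'
import numpy as np,cv2
def load(pref,n):
    p=cv2.imread(f"pics/{pref}_{n}.png")[:,:,::-1]; d=np.load(f"pics/{pref}_{n}_d.npy"); c=np.load(f"pics/{pref}_{n}_c.npz"); return p,d,c
def cloud(d,c):
    K,R,t=c["K"],c["R"],c["t"]
    v,u=np.mgrid[0:480,0:640]
    X=np.stack([(u-K[0,2])/K[0,0]*d,(v-K[1,2])/K[1,1]*d,d],-1)
    return (X-t)@R   # R^T (X-t)
E
python3 - <<'E'
from hp import *
for n in ["top","scene"]:
    p,d,c=load("a",n); W=cloud(d,c); hsv=cv2.cvtColor(np.ascontiguousarray(p),cv2.COLOR_RGB2HSV)
    ok=d>0
    roi=np.zeros(d.shape,bool)
    # restrict by world
    def box(x0,x1,y0,y1,z0,z1): return ok&(W[...,0]>x0)&(W[...,0]<x1)&(W[...,1]>y0)&(W[...,1]<y1)&(W[...,2]>z0)&(W[...,2]<z1)
    if n=="top":
        for nm,(u,v) in dict(mat=(312,250),caseyel=(388,226),latch=(410,252),meter=(222,252),bench=(300,330),cap=(288,190)).items(): print(nm,W[v,u].round(4))
    H,S,V=[hsv[...,i].astype(int) for i in range(3)]
    m=(H>95)&(H<112)&(S>130)&box(.2,.8,-.1,.3,-.01,.012)
    pts=W[m]; r=cv2.minAreaRect(pts[:,:2].astype(np.float32)*1000); print(n,"mat",r,np.median(pts[:,2]),len(pts))
    m=(H>22)&(H<32)&(S>130)&box(.2,.8,-.4,.2,0,.05)
    pts=W[m]; print(n,"yellow",cv2.minAreaRect(pts[:,:2].astype(np.float32)*1000),np.median(pts[:,2]),len(pts))
    m=(H>3)&(H<16)&(S>180)&box(.3,.65,-.25,.0,0.02,.1)
    pts=W[m]; print(n,"latch",pts.mean(0),pts.min(0),pts.max(0),len(pts))
    m=(V<70)&box(.3,.75,.13,.4,0.004,.02)
    pts=W[m]; print(n,"foot",cv2.minAreaRect(pts[:,:2].astype(np.float32)*1000),np.median(pts[:,2]),len(pts))
    m=box(.3,.75,.13,.4,0.025,.14)
    pts=W[m]; print(n,"meter",pts.mean(0),pts.min(0),pts.max(0),len(pts))
    if 1:
        m=box(.35,.8,-.35,.05,.030,.062)
        pts=W[m]; print(n,"rim",cv2.minAreaRect(pts[:,:2].astype(np.float32)*1000),pts[:,2].mean(),len(pts))
        m=box(.35,.8,-.35,.05,.062,.25); pts=W[m]; print(n,"lid",cv2.minAreaRect(pts[:,:2].astype(np.float32)*1000),pts.mean(0),pts.min(0),pts.max(0),len(pts))
E
```

```text
mat [0.4751 0.0939 0.005 ]
caseyel [ 0.5357 -0.1171  0.011 ]
latch [ 0.455  -0.1675  0.0555]
meter [0.4576 0.3206 0.1198]
bench [ 0.2588  0.1311 -0.0042]
cap [0.6408 0.1561 0.0288]
top mat ((588.2576293945312, 70.4132308959961), (247.55487060546875, 427.9996643066406), 75.68948364257812) 0.0033839200139029477 3853
top yellow ((544.9234008789062, -140.9252166748047), (66.86494445800781, 206.2037353515625), 18.74911880493164) 0.014297405771356828 1252
top latch [ 0.4623128  -0.16646659  0.04522192] [ 0.4350203  -0.18559013  0.02347257] [ 0.47902517 -0.1498239   0.06466346] 86
top foot ((416.9025573730469, 303.8275451660156), (39.74086380004883, 144.78028869628906), 69.02924346923828) 0.012165609653553877 303
top meter [0.51720782 0.29511912 0.09015534] [0.35572696 0.13684419 0.02501406] [0.74971097 0.38966344 0.1399363 ] 1871
top rim ((618.4697265625, -114.46025085449219), (369.7799072265625, 309.61602783203125), 4.84937858581543) 0.04689370957573999 3869
top lid ((616.78564453125, -97.82569885253906), (366.38775634765625, 289.4678039550781), 1.2516405582427979) [ 0.65081106 -0.1138450
[... 416 characters left out ...]
 [ 0.437459   -0.19270496  0.02767854] [ 0.6499988  -0.13973056  0.09995235] 241
scene foot ((432.44476318359375, 332.3782958984375), (100.53002166748047, 151.0751953125), 64.29354858398438) 0.012313290159141592 1633
scene meter [0.54373977 0.31267277 0.08461017] [0.30002442 0.1368892  0.02502156] [0.74997189 0.38834415 0.13999764] 2974
scene rim ((616.107177734375, -145.0021514892578), (285.1795959472656, 350.38311767578125), 83.51815032958984) 0.0470759467448397 2052
scene lid ((619.9354858398438, -96.87347412109375), (360.099853515625, 290.8943786621094), 0.3489677309989929) [ 0.64744226 -0.10850776  0.11879236] [ 0.44030033 -0.24209131  0.06202391] [0.79994172 0.04960325 0.17084084] 2994
```

Run:
```python
import cv2
p=cv2.imread("pics/a_top.png"); cv2.imwrite("pics/a_top_z.png",cv2.resize(p[150:310,180:460],None,fx=2.8,fy=2.8,interpolation=cv2.INTER_CUBIC))
p=cv2.imread("pics/a_scene.png"); cv2.imwrite("pics/a_scene_z.png",cv2.resize(p[150:350,190:470],None,fx=2.8,fy=2.8,interpolation=cv2.INTER_CUBIC))
```

```text
(no output)
```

View pics/a_top_z.png

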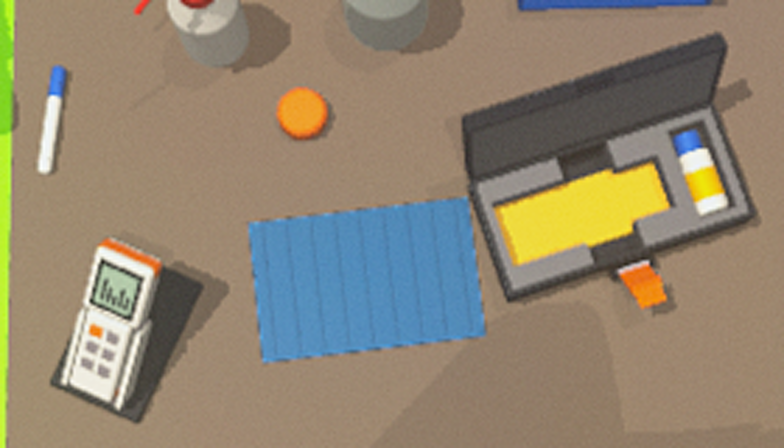

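View pics/a_scene_z.png

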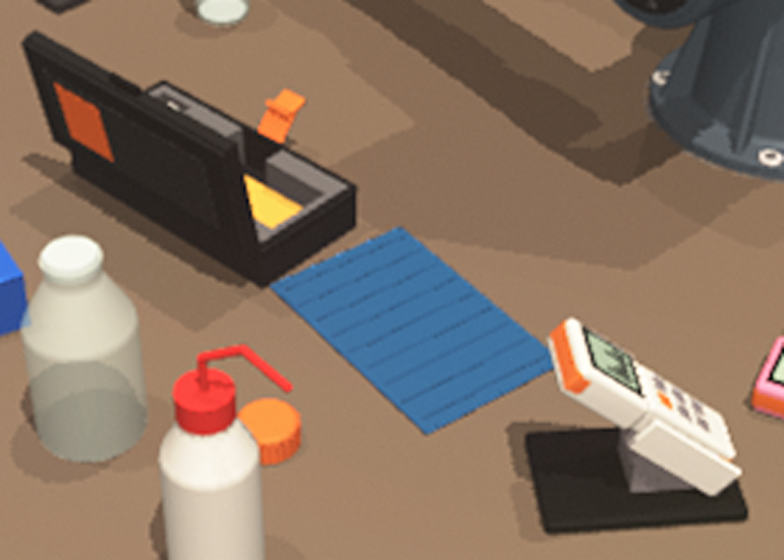

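```bash
cat >> hp.py <<'E'
def ray_z(c,uv,z):
    K,R,t=c["K"],c["R"],c["t"]
    o=-R.T@t; dd=R.T@np.array([(uv[0]-K[0,2])/K[0,0],(uv[1]-K[1,2])/K[1,1],1.0])
    return o+dd*(z-o[2])/dd[2]
def proj(c,X):
    K,R,t=c["K"],c["R"],c["t"]; Y=np.atleast_2d(X)@R.T+t
    return np.stack([Y[:,0]/Y[:,2]*K[0,0]+K[0,2],Y[:,1]/Y[:,2]*K[1,1]+K[1,2]],-1)
E
python3 - <<'E'
from hp import *
T=load("a","top");S=load("a","scene")
tz=lambda u,v:(180+(u+.5)/2.8-.5,150+(v+.5)/2.8-.5); sz=lambda u,v:(190+(u+.5)/2.8-.5,150+(v+.5)/2.8-.5)
print("mat top");P=[]
for q in [(249,224),(468,197),(484,335),(264,361)]: P.append(ray_z(T[2],tz(*q),.003)[:2]); 
P=np.array(P);print(P.round(4),P.mean(0),np.linalg.norm(np.roll(P,1,0)-P,axis=1))
print("mat scene");P=[]
for q in [(270,285),(401,227),(557,355),(427,434)]: P.append(ray_z(S[2],sz(*q),.003)[:2]); 
P=np.array(P);print(P.round(4),P.mean(0),np.linalg.norm(np.roll(P,1,0)-P,axis=1))
# yellow bed restricted (not bottle), mask from top
p,d,c=T; W=cloud(d,c); hsv=cv2.cvtColor(np.ascontiguousarray(p),cv2.COLOR_RGB2HSV);H,Sa,V=[hsv[...,i].astype(int) for i in range(3)]
m=(H>20)&(H<34)&(Sa>120)&(W[...,0]>.4)&(W[...,0]<.65)&(abs(W[...,1]+.12)<.15)
n,l,st,ce=cv2.connectedComponentsWithStats(m.astype(np.uint8)); i=1+np.argmax(st[1:,4]); mm=l==i
v,u=np.nonzero(mm); pts=np.array([ray_z(c,(a,b),.014)[:2] for a,b in zip(u,v)])
r=cv2.minAreaRect((pts*1000).astype(np.float32)); print("bed",r,pts.mean(0),np.median(W[mm][:,2]))
for q in [(510,300),(752,215),(475,183)]: print("rimcorner",ray_z(T[2],tz(*q),.046).round(4))
for q in [(356,188),(356,224)]: print("scene rim",ray_z(S[2],sz(*q),.046).round(4))
# meter
for nm,A in (("top",T),("scene",S)):
    p,d,c=A; W=cloud(d,c); m=(d>0)&(abs(W[...,0]-.44)<.1)&(abs(W[...,1]-.315)<.08)&(W[...,2]>.05)
    pts=W[m]
    # ransac plane
    rng=np.random.default_rng(0);best=0
    for k in range(500):
        a=pts[rng.choice(len(pts),3,False)]; nn=np.cross(a[1]-a[0],a[2]-a[0]); L=np.linalg.norm(nn)
        if L<1e-6: continue
        nn/=L; 
        if nn[2]<0: nn=-nn
        if abs(nn[2]-np.cos(np.radians(40)))>.08: continue
        ins=abs((pts-a[0])@nn)<.003
        if ins.sum()>best: best=ins.sum(); bi=ins
    q=pts[bi]; cc=q.mean(0); nn=np.linalg.svd(q-cc)[2][2]; nn*=np.sign(nn[2])
    print(nm,"plane",cc,nn,len(q),len(pts),"yaw deg",np.degrees(np.arctan2(-nn[1],-nn[0])),"tilt",np.degrees(np.arccos(nn[2])))
    h=np.array([-nn[0],-nn[1],0]);h/=np.linalg.norm(h); x=h*nn[2]+np.array([0,0,1])*np.hypot(nn[0],nn[1]); y=np.cross(nn,x)
    Q=np.stack([(q-cc)@x,(q-cc)@y],-1); print(Q.min(0),Q.max(0), np.percentile(Q,[1,99],axis=0)); print(cv2.minAreaRect((Q*1000).astype(np.float32)))
    sel=Q[:,0]>0.03; print("head ylim",np.percentile(Q[sel,1],[1,99]), "world top end",cc+x*Q[:,0].max())
E
```

```text
mat top
[[ 0.5356  0.2132]
 [ 0.5572 -0.0045]
 [ 0.4191 -0.0158]
 [ 0.399   0.1995]] [0.47772357 0.09807095] [0.13727551 0.21878305 0.13856938 0.21627441]
mat scene
[[ 0.5582 -0.0066]
 [ 0.4201 -0.019 ]
 [ 0.3988  0.1892]
 [ 0.5376  0.2123]] [0.47867987 0.09398183] [0.21991397 0.13868267 0.20933935 0.14077575]
bed ((536.293212890625, -117.2888412475586), (68.73982238769531, 162.8428192138672), 17.242494583129883) [ 0.53664181 -0.11518882] 0.01400924603288371
rimcorner [ 0.4467 -0.0398  0.046 ]
rimcorner [ 0.5232 -0.2751  0.046 ]
rimcorner [ 0.5617 -0.0102  0.046 ]
scene rim [ 0.4545 -0.0394  0.046 ]
scene rim [0.4802 0.005  0.046 ]
top plane [0.43087141 0.33092669 0.10233555] [-0.58912118  0.2433478   0.77053104] 665 1231 yaw deg -22.444011429030827 tilt 39.598400177688816
[-0.08395467 -0.02942296] [0.07105361 0.03087538] [[-0.08046299 -0.02869852]
 [ 0.06739053  0.02703563]]
((-6.7427520751953125, -0.07953262329101562), (60.49850845336914, 153.86598205566406), 87.69413757324219)
head ylim [-0.02897854  0.02680006] world top end [0.48147335 0.31002458 0.1476253 ]
scene plane [0.43750586 0.33454289 0.10397389] [-0.56023715  0.30414236  0.77047502] 778 1641 yaw deg -28.49671478717551 tilt 39.60343521625409
[-0.08550794 -0.03121998] [0.06823675 0.02785824] [[-0.08215234 -0.02872109]
 [ 0.06491928  0.02629969]]
((-8.913528442382812, -2.592609405517578), (153.69703674316406, 58.922119140625), 0.9602134227752686)
head ylim [-0.02945085  0.02709882] world top end [0.48371085 0.30945905 0.14747278]
```

Run:
```python
from bench import manip
for n in ["meter","meter_handle","dock","mat","case","bed","lid_edge","lid_hinge","latch_tip"]:
    for c in ["top","scene"]:
        try: print(n,c,[(round(x["confidence"],2),[round(float(a),4) for a in x["at"]]) for x in manip.look_for(c,n)][:4])
        except Exception as e: print(n,c,repr(e)[:100])
print(manip.current_time())
```

```text
meter top [(0.96, [0.438, 0.3243, 0.1055]), (0.88, [0.3622, 0.5401, 0.0285]), (0.76, [0.2263, 0.2945, 0.0235])]
meter scene [(0.94, [0.2466, 0.3108, 0.0234]), (0.85, [0.4584, 0.3387, 0.1078]), (0.75, [0.3751, 0.5516, 0.0242]), (0.53, [0.5981, -0.0906, 0.0583])]
meter_handle top [(0.94, [0.2315, 0.2987, 0.028]), (0.61, [0.4401, 0.325, 0.1098]), (0.6, [0.3638, 0.5405, 0.025]), (0.52, [0.6522, 0.4086, 0.0126])]
meter_handle scene [(0.92, [0.4583, 0.3329, 0.1137]), (0.81, [0.2488, 0.3164, 0.0246]), (0.61, [0.4421, 0.3561, 0.009]), (0.56, [0.3732, 0.552, 0.0263])]
dock top [(0.84, [0.4118, 0.3071, 0.0065])]
dock scene [(0.7, [0.4446, 0.3512, 0.0076])]
mat top [(0.7, [0.4771, 0.0937, 0.0097])]
mat scene [(0.56, [0.4872, 0.1111, 0.0015])]
case top [(0.92, [0.5755, -0.1369, 0.0381])]
case scene [(0.56, [0.6014, -0.0966, 0.0576])]
bed top [(0.62, [0.5757, -0.1381, 0.0433])]
bed scene [(0.75, [0.5992, -0.0914, 0.0592])]
lid_edge top [(0.74, [0.6173, -0.1226, 0.1281])]
lid_edge scene [(0.85, [0.6259, -0.0972, 0.1157])]
lid_hinge top [(0.77, [0.5724, -0.1365, 0.0483])]
lid_hinge scene [(0.96, [0.5979, -0.094, 0.06]), (0.72, [0.6501, 0.169, 0.0236])]
latch_tip top [(0.65, [0.4627, -0.1687, 0.0513])]
latch_tip scene [(0.57, [0.4641, -0.1692, 0.0445])]
1.05
```

```bash
cat > go.py <<'E'
from bench import manip
import numpy as np,cv2
from hp import *
def Rdown(jaw):  # tool down, tool y at angle jaw (rad) in world xy
    y=np.array([np.cos(jaw),np.sin(jaw),0]); x=np.array([0,0,-1.]); return np.stack([x,y,np.cross(x,y)],1)
def Rtool(x,y):
    x=np.array(x,float);x/=np.linalg.norm(x);y=np.array(y,float);y-=x*(x@y);y/=np.linalg.norm(y);return np.stack([x,y,np.cross(x,y)],1)
def snap(name,cam):
    c=manip.get_calibration(cam); p,d=manip.grab_frame(cam); f=f"{name}_{cam}"
    cv2.imwrite(f"pics/{f}.png",p[:,:,::-1]); np.save(f"pics/{f}_d.npy",d); np.savez(f"pics/{f}_c.npz",K=c["camera_matrix"],R=c["R"],t=c["t"])
def wray(c,uv):
    K,R,t=c["K"],c["R"],c["t"]; uv=np.atleast_2d(np.array(uv,float))
    q=(uv-K[:2,2])/K[0,0]; r=np.linalg.norm(q,axis=1)+1e-12
    return -R.T@t, np.column_stack([q*(np.sin(r)/r)[:,None],np.cos(r)])@R
def wpt_z(c,uv,z):
    o,d=wray(c,uv); return o+d*((z-o[2])/d[:,2])[:,None]
def wcloud(d,c):
    v,u=np.mgrid[0:480,0:640]; K,R,t=c["K"],c["R"],c["t"]
    o,dd=wray(c,np.stack([u.ravel(),v.ravel()],-1)); cz=dd@R[2]
    return (o+dd*(d.ravel()/cz)[:,None]).reshape(480,640,3)
def wproj(c,X):
    K,R,t=c["K"],c["R"],c["t"]; Y=np.atleast_2d(X)@R.T+t; rr=np.hypot(Y[:,0],Y[:,1]); th=np.arctan2(rr,Y[:,2])
    return Y[:,:2]/(rr[:,None]+1e-12)*th[:,None]*K[0,0]+K[:2,2]
E
python3 - <<'E'
from go import *
c=np.load("pics/a_wrist_c.npz"); C=-c["R"].T@c["t"]; Rt=manip.current_tcp_rot(); print("cam in tool",Rt.T@(C-manip.current_ee_pos()),"\naxes",Rt.T@c["R"].T)
for p in [(.45,-.12,.28),(.45,-.12,.33),(.40,.30,.33)]:
    for j in np.radians([0,45,90,135,180,225,270,315,17.5,107.5,197.5,287.5]):
        q=manip.inverse_kinematics(p,Rdown(j)); print(p,round(np.degrees(j)),None if q is None else np.round(q,2))
E
```

```text
cam in tool [-0.14222247 -0.00093448 -0.07193408] 
axes [[ 2.93113584e-04 -2.85251180e-01  9.58452752e-01]
 [ 9.99999949e-01  2.08852986e-04 -2.43661472e-04]
 [-1.30670996e-04  9.58452774e-01  2.85251226e-01]]
(0.45, -0.12, 0.28) 0 [-0.36  0.14  1.8  -0.    1.2  -0.36]
(0.45, -0.12, 0.28) 45 [-0.36  0.14  1.8  -0.    1.2  -1.15]
(0.45, -0.12, 0.28) 90 [-0.36  0.14  1.8  -0.    1.2  -1.93]
(0.45, -0.12, 0.28) 135 [-0.36  0.14  1.8  -0.    1.2  -2.72]
(0.45, -0.12, 0.28) 180 [-0.36  0.14  1.8  -0.    1.2   2.78]
(0.45, -0.12, 0.28) 225 [-0.36  0.14  1.8  -0.    1.2   2.  ]
(0.45, -0.12, 0.28) 270 [-0.36  0.14  1.8  -0.    1.2   1.21]
(0.45, -0.12, 0.28) 315 [-0.36  0.14  1.8  -0.    1.2   0.42]
(0.45, -0.12, 0.28) 18 [-0.36  0.14  1.8  -0.    1.2  -0.67]
(0.45, -0.12, 0.28) 108 [-0.36  0.14  1.8  -0.    1.2  -2.24]
(0.45, -0.12, 0.28) 198 [-0.36  0.14  1.8  -0.    1.2   2.48]
(0.45, -0.12, 0.28) 288 [-0.36  0.14  1.8  -0.    1.2   0.9 ]
(0.45, -0.12, 0.33) 0 [-0.36  0.1   1.72 -0.    1.32 -0.36]
(0.45, -0.12, 0.33) 45 [-0.36  0.1   1.72 -0.    1.32 -1.15]
(0.45, -0.12, 0.33) 90 [-0.36 
[... 518 characters left out ...]
  2.48]
(0.45, -0.12, 0.33) 288 [-0.36  0.1   1.72 -0.    1.32  0.9 ]
(0.4, 0.3, 0.33) 0 [ 0.55  0.17  1.64 -0.    1.33  0.55]
(0.4, 0.3, 0.33) 45 [ 0.55  0.17  1.64 -0.    1.33 -0.24]
(0.4, 0.3, 0.33) 90 [ 0.55  0.17  1.64 -0.    1.33 -1.02]
(0.4, 0.3, 0.33) 135 [ 0.55  0.17  1.64 -0.    1.33 -1.81]
(0.4, 0.3, 0.33) 180 [ 0.55  0.17  1.64 -0.    1.33 -2.59]
(0.4, 0.3, 0.33) 225 None
(0.4, 0.3, 0.33) 270 [ 0.55  0.17  1.64 -0.    1.33  2.12]
(0.4, 0.3, 0.33) 315 [0.55 0.17 1.64 0.   1.33 1.34]
(0.4, 0.3, 0.33) 18 [ 0.55  0.17  1.64 -0.    1.33  0.24]
(0.4, 0.3, 0.33) 108 [ 0.55  0.17  1.64 -0.    1.33 -1.33]
(0.4, 0.3, 0.33) 198 None
(0.4, 0.3, 0.33) 288 [ 0.55  0.17  1.64 -0.    1.33  1.82]
```

Run:
```python
from go import *
r=np.radians
q=manip.inverse_kinematics((.515,-.05,.33),Rdown(r(17.5))); print(q)
manip.move_ptp((.515,-.05,.33),Rdown(r(17.5))); snap("b","wrist"); print(manip.current_time())
for j in (-115,65):
  print(j,manip.inverse_kinematics((.51,.297,.36),Rdown(r(j))))
```

```text
[-1.86774162e-01  2.04271494e-01  1.60020049e+00 -4.44089210e-16
  1.33712067e+00 -4.92206781e-01]
3.3
-115 [ 4.48470994e-01  3.32201284e-01  1.36241348e+00 -4.44089210e-16
  1.44697789e+00  2.45559963e+00]
65 [ 4.48470994e-01  3.32201284e-01  1.36241348e+00 -4.44089210e-16
  1.44697789e+00 -6.85993020e-01]
```

View pics/b_wrist.png

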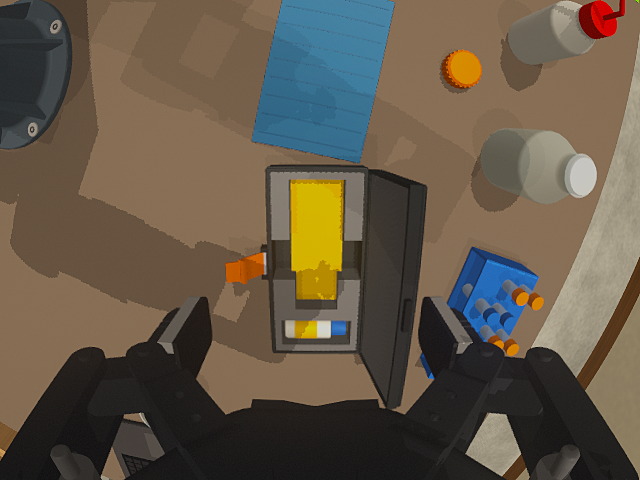

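The wrist view shows the whole case: rim corners at about (268,167), (368,167), (273,351) and (365,351), the bed in yellow, and the latch at (243,268).

Run:
```python
import cv2
p=cv2.imread("pics/b_wrist.png"); cv2.imwrite("pics/b_z.png",cv2.resize(p[155:365,220:440],None,fx=2.7,fy=2.7,interpolation=cv2.INTER_CUBIC))
```

```text
(no output)
```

View pics/b_z.png

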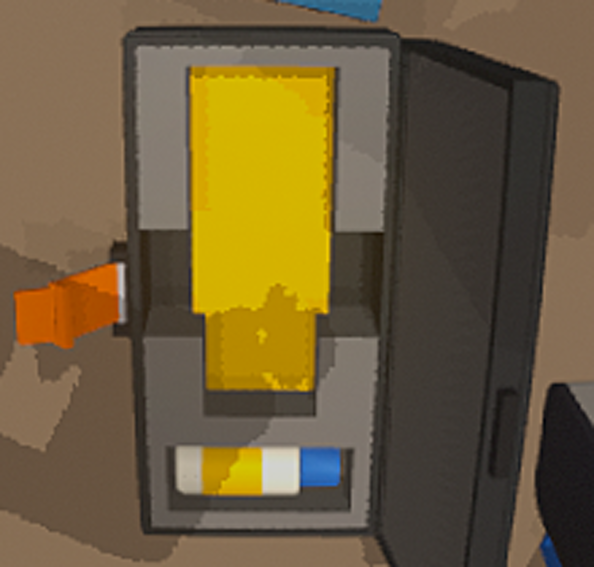

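Run:
```python
from go import *
r=np.radians
manip.move_ptp((.51,.297,.36),Rdown(r(-115))); snap("c","wrist"); print(manip.current_time())
```

```text
5.8417
```

View pics/c_wrist.png

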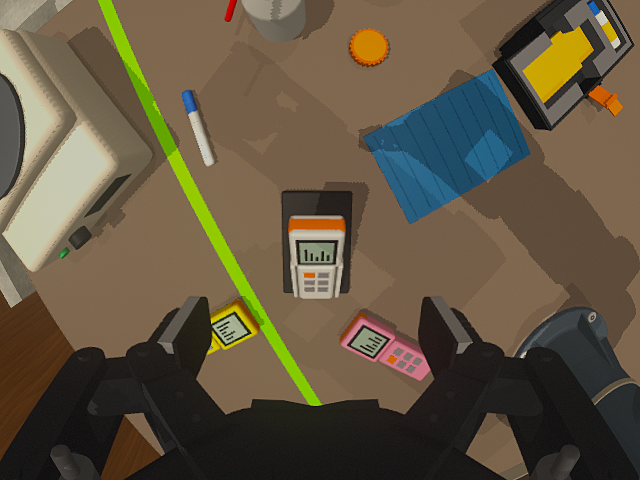

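Run:
```python
from go import *
c=np.load("pics/b_wrist_c.npz"); f=lambda u,v:(220+(u+.5)/2.7-.5,155+(v+.5)/2.7-.5)
def show(nm,L,z):
    P=wpt_z(c,[f(*q) for q in L],z)[:,:2]; print(nm,P.round(4).tolist(),"mean",P.mean(0).round(4),"sides",np.linalg.norm(np.roll(P,-1,0)-P,axis=1).round(4),"edge ang",[round(float(np.degrees(np.arctan2(*(np.roll(P,-1,0)-P)[i][::-1]))),1) for i in range(len(P))]);return P
show("rim",[(124,33),(399,36),(376,532),(146,533)],.046)
show("foam",[(137,46),(387,46),(368,527),(147,527)],.044)
show("bedhead floor",[(192,76),(333,76),(328,313),(192,313)],.014)
show("bedhead top",[(188,66),(338,66)],.044)
show("scoop",[(140,231),(384,231),(377,334),(146,334)],.044)
show("latch",[(18,292),(25,345)],.05)
d=np.load("pics/b_wrist_d.npy"); W=wcloud(d,c)
for q in [(260,150),(160,150),(170,270),(160,380),(455,400),(40,320),(100,300),(470,200)]:
    u,v=f(*q); print(q,W[int(round(v)),int(round(u))].round(4))
# lid inner plane
m=np.zeros((480,640),np.uint8); cv2.fillPoly(m,[np.array([f(*q) for q in [(415,60),(495,95),(480,500),(400,500)]]).astype(int)],1)
pts=W[(m>0)&(d>0)]; cc=pts.mean(0); n=np.linalg.svd(pts-cc)[2][2]; n*=np.sign(n[2] or 1); print("lid plane",cc,n)
C2=np.load("pics/c_wrist_c.npz"); d2=np.load("pics/c_wrist_d.npy"); W2=wcloud(d2,C2)
m=(d2>0)&(abs(W2[...,0]-.44)<.1)&(abs(W2[...,1]-.315)<.08)&(W2[...,2]>.05)
m[:, :]&=True
pts=W2[m]; rng=np.random.default_rng(0);best=0
for k in range(800):
    a=pts[rng.choice(len(pts),3,False)]; nn=np.cross(a[1]-a[0],a[2]-a[0]); L=np.linalg.norm(nn)
    if L<1e-6: continue
    nn/=L; nn*=np.sign(nn[2])
    if abs(nn[2]-np.cos(np.radians(40)))>.08: continue
    ins=abs((pts-a[0])@nn)<.002
    if ins.sum()>best: best=ins.sum(); bi=ins
q=pts[bi]; cc=q.mean(0); nn=np.linalg.svd(q-cc)[2][2]; nn*=np.sign(nn[2]); print("meter",cc,nn,len(q),len(pts),"yaw",np.degrees(np.arctan2(-nn[1],-nn[0])),"tilt",np.degrees(np.arccos(nn[2])))
h=np.array([-nn[0],-nn[1],0]);h/=np.linalg.norm(h); x=h*nn[2]+np.array([0,0,1])*np.hypot(nn[0],nn[1]); y=np.cross(nn,x)
Q=np.stack([(q-cc)@x,(q-cc)@y],-1); r=cv2.minAreaRect((Q*1000).astype(np.float32)); print(r, np.percentile(Q,[.5,99.5],axis=0))
mid=(np.percentile(Q,.5,axis=0)+np.percentile(Q,99.5,axis=0))/2; tc=cc+x*mid[0]+y*mid[1]; print("topface c",tc,"center",tc-.014*nn)
p=cv2.imread("pics/c_wrist.png"); cv2.imwrite("pics/c_z.png",cv2.resize(p[180:310,265:375],None,fx=4.5,fy=4.5,interpolation=cv2.INTER_CUBIC))
```

```text
rim [[0.4516, -0.04], [0.5641, -0.0059], [0.6386, -0.2429], [0.5267, -0.2785]] mean [ 0.5453 -0.1418] sides [0.1176 0.2484 0.1173 0.2501] edge ang [16.8, -72.6, -162.3, 107.5]
foam [[0.4584, -0.0441], [0.5609, -0.0118], [0.6342, -0.2423], [0.5264, -0.2761]] mean [ 0.545  -0.1436] sides [0.1075 0.2419 0.1129 0.2418] edge ang [17.5, -72.4, -162.6, 106.4]
bedhead floor [[0.4843, -0.0545], [0.5464, -0.035], [0.5814, -0.1469], [0.5175, -0.1669]] mean [ 0.5324 -0.1008] sides [0.065  0.1172 0.067  0.1172] edge ang [17.5, -72.6, -162.6, 106.4]
bedhead top [[0.4819, -0.046], [0.5435, -0.0267]] mean [ 0.5127 -0.0363] sides [0.0645 0.0645] edge ang [17.5, -162.5]
scoop [[0.4824, -0.1238], [0.587, -0.0909], [0.6009, -0.1393], [0.4983, -0.1714]] mean [ 0.5422 -0.1313] sides [0.1097 0.0503 0.1076 0.0503] edge ang [17.4, -73.9, -162.6, 108.5]
latch [[0.4361, -0.1671], [0.4452, -0.1921]] mean [ 0.4407 -0.1796] sides [0.0266 0.0266] edge ang [-70.1, 109.9]
(260, 150) [ 0.5247 -0.0782  0.0146]
(160, 150) [ 0.4807 -0.0851  0.0435]
(170, 270) [ 0.5017 -0.1525  0.0038]
(160, 380) [ 0.5108 -0.192   0.0435]
(455, 400) [ 0.6187 -0.1262  0.1275]
(40, 320) [ 0.4493 -0.1739  0.0573]
(100, 300) [ 0.4733 -0.167   0.0315]
(470, 200) [ 0.5951 -0.0491  0.1275]
lid plane [ 0.60389469 -0.08963806  0.10869102] [-0.94243474 -0.28932431  0.16765503]
meter [0.51883765 0.28918038 0.45089507] [-0.62643079  0.38189285  0.67951623] 8829 53838 yaw -31.36786123937274 tilt 47.194148568623696
((-9.891796112060547, 3.7458724975585938), (51.026885986328125, 136.163330078125), 6.6754045486450195) [[-0.03618818 -0.06283697]
 [ 0.01519857  0.06741207]]
topface c [0.5139393  0.29484569 0.44319545] center [0.52270933 0.28949919 0.43368222]
```

View pics/c_z.png

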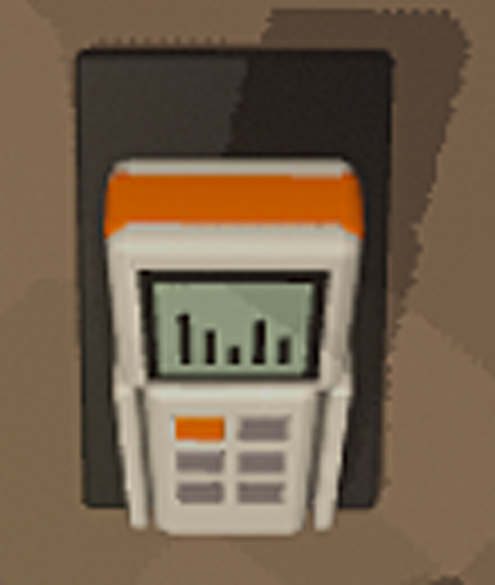

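Run:
```python
from go import *
c=np.load("pics/c_wrist_c.npz"); d=np.load("pics/c_wrist_d.npy"); W=wcloud(d,c)
f=lambda u,v:(265+(u+.5)/4.5-.5,180+(v+.5)/4.5-.5)
foot=wpt_z(c,[f(78,52),f(391,52),f(383,510),f(82,507)],.012)[:,:2]; print("foot",foot.round(4).tolist(),foot.mean(0),np.linalg.norm(np.roll(foot,-1,0)-foot,axis=1))
e=(foot[0]-foot[3]+foot[1]-foot[2]); print("foot yaw",np.degrees(np.arctan2(e[1],e[0])))
mk=np.zeros((480,640),bool); mk[210:302,285:350]=True
m=mk&(d>0)&(W[...,2]>.05)&(W[...,2]<.2); pts=W[m]; rng=np.random.default_rng(0);best=0
for k in range(800):
    a=pts[rng.choice(len(pts),3,False)]; nn=np.cross(a[1]-a[0],a[2]-a[0]); L=np.linalg.norm(nn)
    if L<1e-6: continue
    nn/=L; nn*=np.sign(nn[2]); ins=abs((pts-a[0])@nn)<.002
    if ins.sum()>best: best=ins.sum(); bi=ins
q=pts[bi]; cc=q.mean(0); nn=np.linalg.svd(q-cc)[2][2]; nn*=np.sign(nn[2]); print("meter",cc,nn,len(q),len(pts),"yaw",np.degrees(np.arctan2(-nn[1],-nn[0])),"tilt",np.degrees(np.arccos(nn[2])))
h=np.array([-nn[0],-nn[1],0]);h/=np.linalg.norm(h); x=h*nn[2]+np.array([0,0,1])*np.hypot(nn[0],nn[1]); y=np.cross(nn,x)
Q=np.stack([(q-cc)@x,(q-cc)@y],-1); print(cv2.minAreaRect((Q*1000).astype(np.float32)), np.percentile(Q,[.5,99.5],axis=0))
mid=(np.percentile(Q,.5,axis=0)+np.percentile(Q,99.5,axis=0))/2; tc=cc+x*mid[0]+y*mid[1]; print("topface c",tc,"center",tc-.014*nn)
# model predictions: project for candidates
ps=np.radians(-25);h=np.array([np.cos(ps),np.sin(ps),0]);z=np.array([0,0,1.]);a=np.radians(40)
mx=h*np.cos(a)+z*np.sin(a); mz=-h*np.sin(a)+z*np.cos(a); my=np.cross(mz,mx)
C=np.array([.437,.331,.0875])
for P in [(80,29,14),(80,-29,14),(80,29,-14),(80,-29,-14),(12,29,14),(12,-29,14),(-80,23,14),(-80,-23,14)]:
    X=C+(mx*P[0]+my*P[1]+mz*P[2])/1000; uv=wproj(c,X)[0]; print(P,((uv-[265,180]+.5)*4.5-.5).round(0), uv.round(1))
```

```text
foot [[0.5179, 0.3415], [0.4786, 0.257], [0.3424, 0.3185], [0.3847, 0.4065]] [0.43092149 0.33089786] [0.09318129 0.14942141 0.09758039 0.14826547]
foot yaw -25.139266729308204
meter [0.43950775 0.32802809 0.10899854] [-0.57918203  0.27685341  0.76674661] 2621 4108 yaw -25.548154174100656 tilt 39.93737078343392
((-17.31737518310547, -0.4085502624511719), (148.7074432373047, 55.86858367919922), 0.8550763130187988) [[-0.09062641 -0.02711999]
 [ 0.05613979  0.02707526]]
topface c [0.42756959 0.33370984 0.0979292 ] center [0.43567814 0.32983389 0.08719475]
(80, 29, 14) [ 93. 232.] [285.3 231.1]
(80, -29, 14) [357. 232.] [343.9 231.1]
(80, 29, -14) [ 98. 131.] [286.5 208.7]
(80, -29, -14) [351. 131.] [342.7 208.7]
(12, 29, 14) [111. 382.] [289.2 264.5]
(12, -29, 14) [339. 382.] [339.9 264.5]
(-80, 23, 14) [149. 529.] [297.7 297.3]
(-80, -23, 14) [301. 530.] [331.5 297.3]
```

Run:
```python
from go import *
print(manip.current_grip_width())
c=np.load("pics/c_wrist_c.npz"); d=np.load("pics/c_wrist_d.npy"); W=wcloud(d,c)
Rt=manip.current_tcp_rot(); p0=manip.current_ee_pos(); T=(W-p0)@Rt
for (u,v) in [(195,300),(205,300),(205,310),(205,330),(207,345),(180,340),(170,320),(425,305),(430,300),(422,340)]: print((u,v),d[v,u],(T[v,u]*1000).round(1))
m=(d>0)&(d<.2); t=T[m]*1000; print(t.max(0)); 
s=t[t[:,0]>-40]; print(len(s), s.min(0),s.max(0))
def mpose(C,yaw,tilt):
    ps,a=np.radians([yaw,tilt]);h=np.array([np.cos(ps),np.sin(ps),0]);z=np.array([0,0,1.])
    mx=h*np.cos(a)+z*np.sin(a); mz=-h*np.sin(a)+z*np.cos(a); return np.array(C),mx,np.cross(mz,mx),mz
C,mx,my,mz=mpose((.436,.3297,.0873),-25.3,40)
R=Rtool(-mz,-my); P=C+.030*mx-.013*mz
for b in (0,.03,.1): print(b,P+b*mz,manip.inverse_kinematics(P+b*mz,R))
print(manip.inverse_kinematics(P+[0,0,.08],R)); 
Rm=Rdown(np.radians(17.5)); print(manip.inverse_kinematics((.478-.009,.094+.0286,.1),Rm))
```

```text
0.9987742438303595
(195, 300) 0.135487 [-19.7 -45.7  -9.5]
(205, 300) 0.13908437 [-16.4 -42.8  -8. ]
(205, 310) 0.13836317 [-18.2 -42.7  -4.5]
(205, 330) 0.13795206 [-20.9 -42.9   3. ]
(207, 345) 0.13915761 [-21.6 -42.8   9.6]
(180, 340) 0.109343514 [-47.2 -42.7  -8.8]
(170, 320) 0.12710205 [-29.6 -53.2  -5.8]
(425, 305) 0.13732181 [-18.6  42.5  -6.9]
(430, 300) 0.13438518 [-20.7  43.5 -10.1]
(422, 340) 0.1404347 [-19.8  42.9   8.3]
[-11.85385254  74.4411793   14.45604206]
3930 [-39.99336481 -56.79046256 -10.85151611] [-11.85385254  56.64067711  12.63630488]
0 [0.46433175 0.31630764 0.09662505] [ 0.80385877  0.56282434  1.92076925 -1.10536631  0.74989354 -2.58712323]
0.03 [0.44689776 0.32454865 0.11960638] [ 0.84111268  0.51418073  1.92498902 -1.04757316  0.79160093 -2.62728806]
0.1 [0.40621845 0.34377768 0.17322949] [ 0.93060964  0.40901368  1.91674705 -0.92894139  0.90547403 -2.70818455]
[ 0.80385877  0.41955956  1.88761578 -0.95652507  0.84099912 -2.79913856]
[ 1.59614174e-01  4.25124021e-01  1.92884283e+00 -4.44089210e-16
  7.87625803e-01 -1.45818445e-01]
```

```bash
cat >> go.py <<'E'
def mpose(C,yaw,tilt):
    ps,a=np.radians([yaw,tilt]);h=np.array([np.cos(ps),np.sin(ps),0]);z=np.array([0,0,1.])
    mx=h*np.cos(a)+z*np.sin(a); mz=-h*np.sin(a)+z*np.cos(a); return np.array(C),mx,np.cross(mz,mx),mz
def tips(name):
    c=np.load(f"pics/{name}_wrist_c.npz"); d=np.load(f"pics/{name}_wrist_d.npy"); W=wcloud(d,c)
    return (W-manip.current_ee_pos())@manip.current_tcp_rot()*1000,d
E
python3 - <<'E'
from go import *
C,mx,my,mz=mpose((.436,.3297,.0873),-25.3,40)
R=Rtool(-mz,-my); P=C+.030*mx-.016*mz
manip.move_ptp(P+.09*mz,R); print(manip.current_qpos().round(2),manip.current_time())
snap("d","wrist")
E
```

```text
[ 0.91  0.43  1.92 -0.95  0.88 -2.69] 10.0917
```

View pics/d_wrist.png

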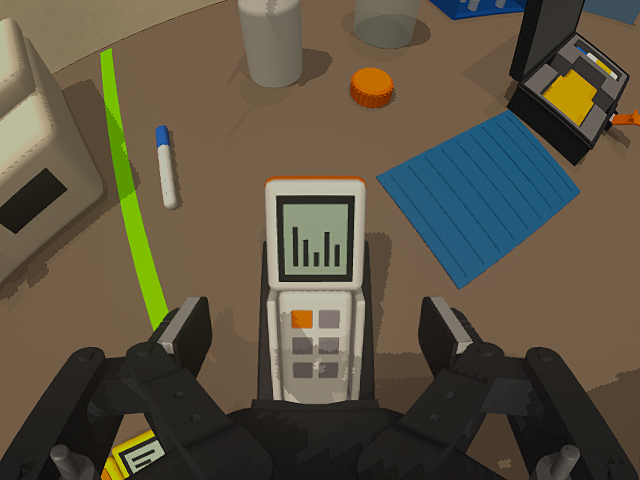

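The meter sits centred between the fingers (columns 266 to 366, finger mid-line about 315). I'll descend and close.

Run:
```python
from go import *
C,mx,my,mz=mpose((.436,.3297,.0873),-25.3,40)
R=Rtool(-mz,-my); P=C+.030*mx-.016*mz
manip.move_l(P,max_speed=.1); print(manip.current_force().round(2))
manip.set_gripper(0.0,70); print(manip.current_grip_width()*85,manip.current_force().round(2),manip.current_time())
snap("e","wrist"); T,d=tips("e"); s=T[(d>0)&(d<.2)]
for sg in (-1,1):
    q=s[(s[:,1]*sg>26)&(s[:,0]>-45)&(s[:,0]<5)]; print(sg,len(q),np.percentile(q[:,0],[90,98,99.5,100]))
```

```text
[ 0.45 -0.03  0.4 ]
56.64148324086443 [-3.84  0.3   6.61] 11.5583
-1 3699 [-13.42092719  -3.2656533   -0.71740147   0.33323689]
1 4255 [-10.131641    -1.93397362  -0.3126899    0.98256731]
```

View pics/e_wrist.png

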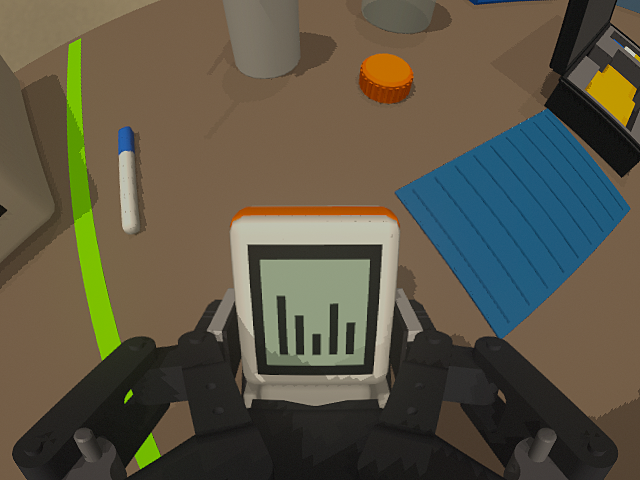

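The head is gripped symmetrically between the pads, at (235,320) and (402,320). Lifting.

Run:
```python
from go import *
p=manip.current_ee_pos()
manip.move_l(p+[0,0,.03],max_speed=.06); print(manip.current_force().round(2),manip.current_ft_torque().round(2),manip.current_grip_width()*85)
manip.move_l(p+[0,0,.085],max_speed=.1); print(manip.current_force().round(2),manip.current_grip_width()*85,manip.current_qpos().round(2),manip.current_time())
snap("f","wrist"); snap("f","scene")
T,d=tips("f"); s=T[(d>0)&(d<.2)]
```

```text
[ 0.32 -0.4  -2.25] [ 0.2   0.46 -0.05] 56.151758617218704
[-0.07 -0.02 -3.09] 56.95779864781147 [ 0.8   0.42  1.88 -0.95  0.84 -2.81] 12.9667
```

View pics/f_scene.png

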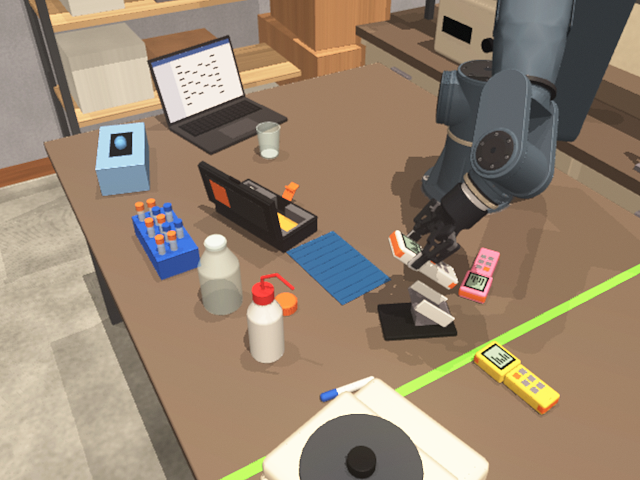

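View pics/f_wrist.png

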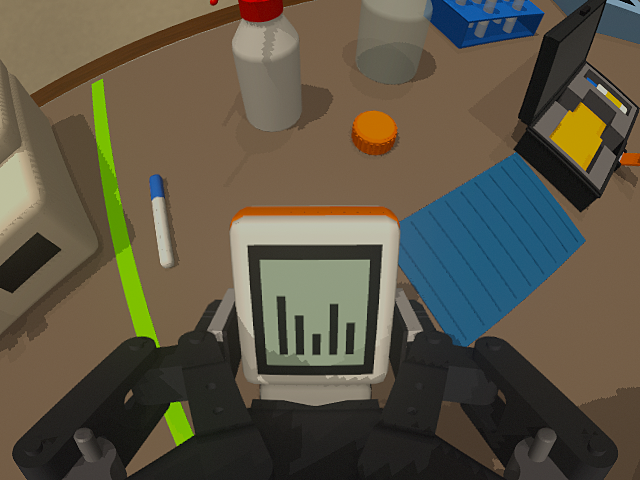

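The meter is out of the dock and hasn't slipped in the grip. I'll check its pose in the hand from the screen plane.

Run:
```python
from go import *
T,d=tips("f"); q=T[225:375,245:390].reshape(-1,3); q=q[(d[225:375,245:390].ravel()>0)]
cc=np.median(q,0); q=q[abs(q[:,0]-cc[0])<6]; cc=q.mean(0); U,S,V=np.linalg.svd(q-cc,full_matrices=False); n=V[2]*-np.sign(V[2][0]); print("c",cc,"n",n)
# silhouettes: strip of pad fingers left
for v in range(280,345,5):
    print(v,[tuple(T[v,u].round(0).astype(int)) for u in (205,215,222,228,234)])
```

```text
c [-30.0226429    0.70618763 -14.72502341] n [-0.99996932  0.00450418 -0.00640925]
280 [(np.int64(176), np.int64(-106), np.int64(67)), (np.int64(178), np.int64(-96), np.int64(68)), (np.int64(177), np.int64(-89), np.int64(67)), (np.int64(177), np.int64(-83), np.int64(67)), (np.int64(-28), np.int64(-28), np.int64(-22))]
285 [(np.int64(174), np.int64(-106), np.int64(72)), (np.int64(173), np.int64(-95), np.int64(71)), (np.int64(173), np.int64(-89), np.int64(71)), (np.int64(174), np.int64(-83), np.int64(71)), (np.int64(-27), np.int64(-28), np.int64(-19))]
290 [(np.int64(171), np.int64(-106), np.int64(76)), (np.int64(171), np.int64(-95), np.int64(75)), (np.int64(170), np.int64(-88), np.int64(75)), (np.int64(-11), np.int64(-35), np.int64(-10)), (np.int64(-26), np.int64(-29), np.int64(-17))]
295 [(np.int64(168), np.int64(-105), np.int64(79)), (np.int64(166), np.int64(-94), np.int64(78)), (np.int64(168), np.int64(-88), np.int64(79)), (np.int64(-16), np.int64(-34), np.int64(-10)), (np.int64(-24), np.int64(-29), np.int64(-14))]
300 [(np.int64(164), np.int64(-105), np.int64(83)), (np.int64(-14),
[... 1373 characters left out ...]
nt64(-44), np.int64(-35), np.int64(-11)), (np.int64(-43), np.int64(-32), np.int64(-11)), (np.int64(-42), np.int64(-30), np.int64(-10)), (np.int64(-41), np.int64(-28), np.int64(-9)), (np.int64(-32), np.int64(-29), np.int64(-4))]
335 [(np.int64(-47), np.int64(-34), np.int64(-11)), (np.int64(-43), np.int64(-32), np.int64(-8)), (np.int64(-43), np.int64(-30), np.int64(-9)), (np.int64(-41), np.int64(-29), np.int64(-7)), (np.int64(-32), np.int64(-29), np.int64(-2))]
340 [(np.int64(-50), np.int64(-33), np.int64(-11)), (np.int64(-51), np.int64(-30), np.int64(-12)), (np.int64(-43), np.int64(-30), np.int64(-7)), (np.int64(-41), np.int64(-29), np.int64(-6)), (np.int64(-34), np.int64(-29), np.int64(-1))]
```

Run:
```python
from go import *
R=Rdown(np.radians(17.5)); mxm=np.array([-.3007,.9537,0])
P=np.array([.478,.096,0])+.030*mxm
manip.move_ptp(P+[0,0,.15],R); print(manip.current_force().round(2),manip.current_time())
manip.move_l(P+[0,0,.012],max_speed=.12); f0=manip.current_force(); print(f0.round(2))
z=.012
while z>-.0025:
    z-=.001; manip.move_l(P+[0,0,z],max_speed=.02); f=manip.current_force()
    if f[2]-f0[2]>2: break
print(z,f.round(2),manip.current_ft_torque().round(2),manip.current_time())
snap("g","wrist"); snap("g","scene")
```

```text
[-0.46  0.08 -3.02] 15.3417
[ 0.18  0.04 -2.59]
0.0019999999999999966 [-0.59 -0.99  5.92] [-0.05  0.48 -0.06] 19.1417
```

View pics/g_scene.png

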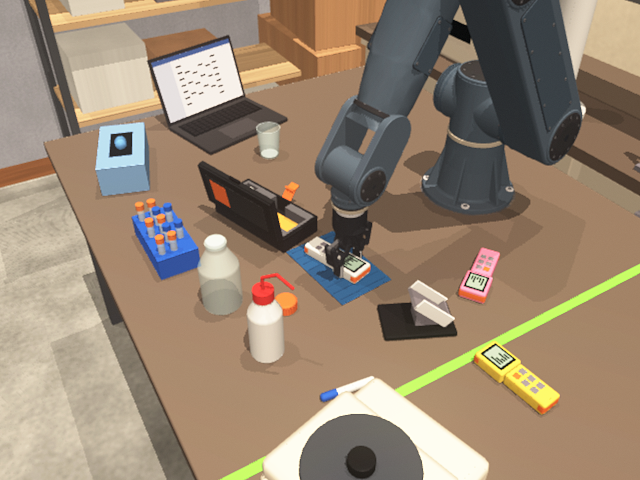

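The meter is down flat on the mat, with contact at TCP z = 2 mm. Releasing and looking.

Run:
```python
from go import *
R=Rdown(np.radians(17.5))
manip.set_gripper(1.0); manip.dwell(.25); print(manip.current_time())
p=manip.current_ee_pos(); manip.move_l(p+[0,0,.09],max_speed=.15)
q=np.array([.478,.096,.27])+.075*np.array([-.3007,.9537,0])
manip.move_ptp(q,R); snap("h","wrist"); print(manip.current_time())
```

```text
19.8917
21.45
```

View pics/h_wrist.png

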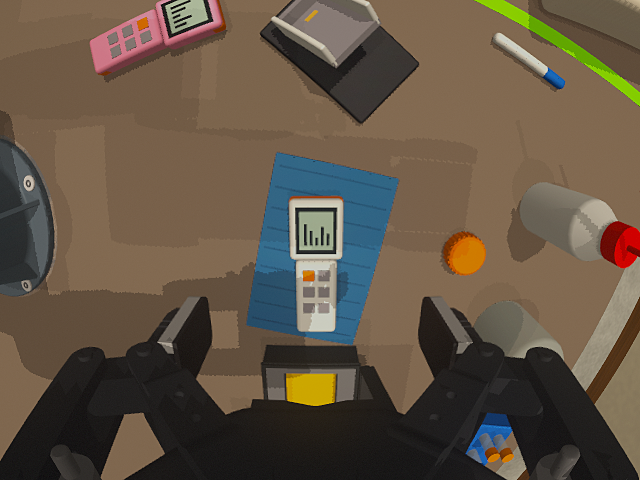

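Run:
```python
import cv2
p=cv2.imread("pics/h_wrist.png"); cv2.imwrite("pics/h_z.png",cv2.resize(p[185:345,270:360],None,fx=3.7,fy=3.7,interpolation=cv2.INTER_CUBIC))
from go import *
c=np.load("pics/h_wrist_c.npz"); d=np.load("pics/h_wrist_d.npy"); W=wcloud(d,c)
mk=np.zeros((480,640),bool); mk[190:335,280:350]=True
m=mk&(d>0)&(W[...,2]>.022)&(W[...,2]<.05); q=W[m]; print(np.median(q[:,2]),len(q)); n=np.linalg.svd(q-q.mean(0),full_matrices=False)[2][2]; print("n",n)
print(cv2.minAreaRect((q[:,:2]*1000).astype(np.float32)))
yw=np.radians(107.5); a=np.array([np.cos(yw),np.sin(yw)]); b=np.array([-a[1],a[0]])
s=q[:,:2]@a; t=q[:,:2]@b; o=np.array([.478,.096]); s-=o@a; t-=o@b
print("s",np.percentile(s,[.3,1,99,99.7])); 
for lo,hi in((-.07,-.05),(-.05,-.02),(-.02,.0),(.02,.04),(.04,.06),(.06,.07)):
    e=t[(s>lo)&(s<hi)]; print(lo,hi,np.percentile(e,[1,99]).round(4),"mid",np.percentile(e,[1,99]).mean().round(4))
```

```text
0.031167765458916502 6210
n [-0.00636794  0.00100021  0.99997922]
((478.8065490722656, 91.96638488769531), (58.63216781616211, 159.8064727783203), 17.729257583618164)
s [-0.08316531 -0.08099425  0.07511516  0.07550977]
-0.07 -0.05 [-0.0221  0.0235] mid 0.0007
-0.05 -0.02 [-0.0215  0.0229] mid 0.0007
-0.02 0.0 [-0.021   0.0224] mid 0.0007
0.02 0.04 [-0.0279  0.0294] mid 0.0008
0.04 0.06 [-0.0274  0.0289] mid 0.0007
0.06 0.07 [-0.0272  0.0294] mid 0.0011
```

View pics/h_z.png

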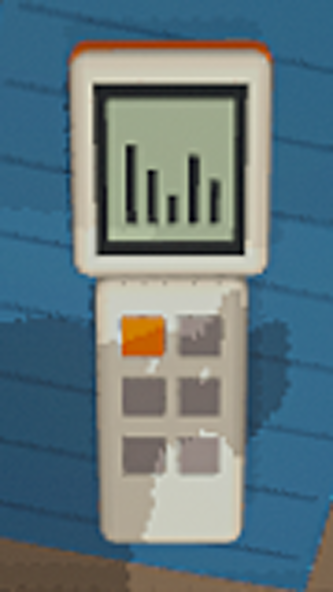

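Run:
```python
from go import *
c=np.load("pics/h_wrist_c.npz"); f=lambda u,v:(270+(u+.5)/3.7-.5,185+(v+.5)/3.7-.5)
for q,z in [((171,42),.024),((171,52),.031),((171,277),.031),((171,540),.031),((171,546),.024)]:
    P=wpt_z(c,[f(*q)],z)[0]; print(q,P.round(4),((P[:2]-[.4788,.092])@[-.3007,.9537]).round(4))
R=Rdown(np.radians(17.6)); print(manip.inverse_kinematics((.483,.0787,.01),R), manip.inverse_kinematics((.541,-.129,.02),R),manip.current_qpos())
```

```text
(171, 42) [0.4545 0.1692 0.024 ] 0.0809
(171, 52) [0.455  0.1677 0.031 ] 0.0793
(171, 277) [0.4752 0.1036 0.031 ] 0.0121
(171, 540) [0.5025 0.0177 0.031 ] -0.0779
(171, 546) [0.5044 0.0115 0.024 ] -0.0845
[ 6.63567546e-02  6.01583661e-01  1.94583006e+00 -4.44089210e-16
  5.94178936e-01 -2.40821194e-01] [-3.17782007e-01  6.61556672e-01  1.76908260e+00 -4.44089210e-16
  7.10953380e-01 -6.24959956e-01] [ 2.56014901e-01  1.93781217e-01  1.76699163e+00 -8.72614517e-05
  1.18422888e+00 -4.91789708e-02]
```

Run:
```python
from go import *
for nm,pose in (("f",1),("h",1)):
    c=np.load(f"pics/{nm}_wrist_c.npz"); d=np.load(f"pics/{nm}_wrist_d.npy"); W=wcloud(d,c)
    # tool pose from camera: fixed cam-in-tool
    Rct=np.array([[0,-.28525,.95845],[1,0,0],[0,.95845,.28525]]); o=np.array([-.14222,-.00093,-.07193])
    Y=(W@c["R"].T+c["t"]); T=(Y@Rct.T+o)*1000; s=T[(d>0)&(d<.2)]
    print(nm)
    for lo in range(-160,0,10):
        e=s[(s[:,0]>lo)&(s[:,0]<=lo+10)]; e=e[abs(e[:,1])<100]
        if len(e): print(lo,len(e),np.percentile(e[:,1],[.5,99.5]).round(0),np.percentile(e[:,2],[1,99]).round(0))
```

```text
f
-110 7107 [-68.  66.] [-20.  -3.]
-100 16604 [-67.  65.] [-20.   1.]
-90 12010 [-66.  64.] [-17.  10.]
-80 9382 [-64.  62.] [-17.  12.]
-70 5298 [-62.  61.] [-17.  12.]
-60 6671 [-61.  59.] [-13.  12.]
-50 1733 [-54.  54.] [-13.   4.]
-40 1929 [-43.  40.] [-33.  11.]
-30 29415 [-38.  36.] [-43.  30.]
-20 1456 [-43.  41.] [-44.  -6.]
-10 218 [-35.  34.] [-44. -10.]
h
-110 7748 [-70.  68.] [-20.  -3.]
-100 14435 [-70.  68.] [-20.  -2.]
-90 13517 [-72.  70.] [-17.  11.]
-80 8992 [-73.  71.] [-17.  12.]
-70 8223 [-74.  72.] [-13.  12.]
-60 1836 [-71.  69.] [-13.  -2.]
-50 1759 [-57.  55.] [-11.   8.]
-40 1832 [-57.  55.] [-11.  12.]
-30 1505 [-57.  55.] [-11.  11.]
-20 658 [-53.  48.] [-11.  11.]
```

Run:
```python
from go import *
R=Rdown(np.radians(17.6)); H=np.array([.4830,.0787,0])
manip.move_ptp(H+[0,0,.10],R); manip.move_l(H+[0,0,.0065],max_speed=.1); print(manip.current_force().round(2))
manip.set_gripper(0.0,70); print(manip.current_grip_width()*85,manip.current_force().round(2))
p=manip.current_ee_pos(); manip.move_l(p+[0,0,.03],max_speed=.06); manip.move_l(p+[0,0,.17],max_speed=.2); print(manip.current_force().round(2),manip.current_ft_torque().round(2),manip.current_grip_width()*85)
R=Rdown(np.radians(17.5)); S=np.array([.5411,-.1291,0])
manip.move_ptp(S+[0,0,.18],R); print(manip.current_time()); snap("i","wrist"); snap("i","scene")
```

```text
[ 1.14 -0.11  0.38]
44.61438015048282 [-1.51 -0.75  8.94]
[-0.42  0.45 -4.16] [-0.04  0.06 -0.03] 44.591981096743254
26.1833
```

View pics/i_wrist.png

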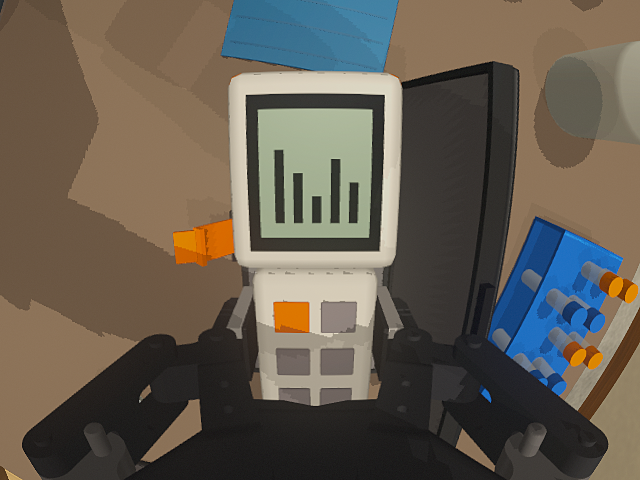

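View pics/i_scene.png

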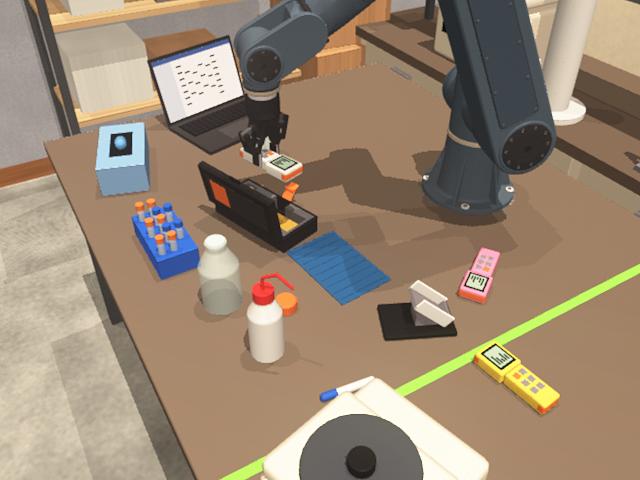

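The meter is held by the handle over the case, with the screen up and the head towards +y. I'll check its pose in the hand.

Run:
```python
from go import *
T,d=tips("i")
q=T[90:320,250:380].reshape(-1,3); cc=np.median(q,0); q=q[abs(q[:,0]-cc[0])<5]; n=np.linalg.svd(q-q.mean(0),full_matrices=False)[2][2]; print(cc,n)
for v in (76,262,266,270,274): print(v,T[v,315].round(1))
for v in (120,200,250,285): 
    row=T[v]; ok=(abs(row[:,0]-cc[0])<5)&(d[v]>0); print(v,row[ok][:,1].min().round(1),row[ok][:,1].max().round(1),row[ok][:,2].mean().round(1))
```

```text
[-23.83294512  -1.11630496 -48.64532973] [-9.99887071e-01  7.41528138e-04  1.50098702e-02]
76 [-22.9  -1.  -89.9]
262 [-22.9  -1.  -28.2]
266 [-22.2  -1.  -26.4]
270 [-19.1  -1.  -23.6]
274 [-20.9  -1.  -22.8]
120 -28.9 27.3 -75.9
200 -29.4 27.0 -50.0
250 -29.4 27.0 -32.7
285 -24.1 21.2 -19.5
```

Run:
```python
from go import *
S=np.array([.5419,-.1288,0])
manip.move_l(S+[0,0,.060],max_speed=.12); manip.dwell(.1); f0=manip.current_force(); print(f0.round(2))
z=.060
while z>.0165:
    dz=.004 if z>.024 else .0015
    z-=dz; manip.move_l(S+[0,0,z],max_speed=.04); f=manip.current_force(); print(round(z,4),(f-f0).round(1))
    if np.linalg.norm(f-f0)>5: break
print(manip.current_ee_pos(),manip.current_time()); snap("j","wrist"); snap("j","top")
```

```text
[ 0.01  1.4  -4.01]
0.056 [-0.6 -2.1  1.8]
0.052 [ 0.  -1.6  0.5]
0.048 [ 0.  -1.2  1.5]
0.044 [ 0.4 -1.2  1.1]
0.04 [-0.5 -1.2  1.4]
0.036 [-0.4 -0.5  1.3]
0.032 [ 0.2 -1.7  1.1]
0.028 [ 0.4 -1.2  0.9]
0.024 [ 0.9 -1.1  1.2]
0.0225 [-0.2 -1.1  1. ]
0.021 [-0.  -1.3  1.1]
0.0195 [ 0.2 -1.9  1.5]
0.018 [-1.1 -1.   5.5]
[ 0.542101   -0.12886646  0.01820888] 30.7833
```

View pics/j_wrist.png

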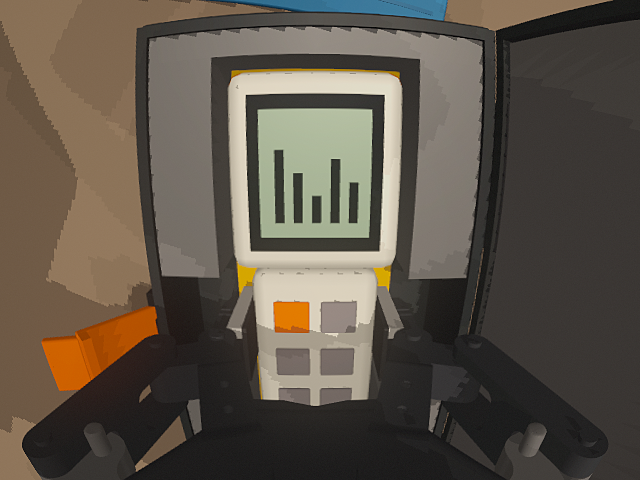

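The meter is centred in the bed with gaps all round, and it touched at the predicted height. I'll release with a small opening and go up.

Run:
```python
from go import *
manip.set_gripper(0.64); manip.dwell(.3); print(manip.current_grip_width()*85,manip.current_force().round(2),manip.current_time())
p=manip.current_ee_pos(); manip.move_l(p+[0,0,.04],max_speed=.08); manip.move_l(p+[0,0,.21],max_speed=.2); print(manip.current_force().round(2))
manip.move_ptp((.515,-.05,.30),Rdown(np.radians(17.5)))
snap("k","wrist"); print(manip.current_time())
c=np.load("pics/k_wrist_c.npz"); d=np.load("pics/k_wrist_d.npy"); W=wcloud(d,c)
o=np.array([.5463,-.1422]); th=np.radians(17.5); A=np.array([[np.cos(th),np.sin(th)],[-np.sin(th),np.cos(th)]])
L=(W[...,:2]-o)@A.T*1000
for q in [(0,28),(0,80),(0,-40),(-15,28),(15,28)]:
    i=np.argmin(np.where(d>0,np.hypot(L[...,0]-q[0],L[...,1]-q[1])+ (W[...,2]>.1)*999,1e9)); print(q,W.reshape(-1,3)[i].round(4))
```

```text
54.414425137538004 [-0.11  0.72  0.56] 31.4417
[-0.53 -0.6   0.91]
33.6583
(0, 28) [ 0.538  -0.1164  0.0401]
(0, 80) [ 0.5219 -0.0658  0.0411]
(0, -40) [ 0.5584 -0.1804  0.0431]
(-15, 28) [ 0.5236 -0.1205  0.0415]
(15, 28) [ 0.5518 -0.1109  0.0431]
```

View pics/k_wrist.png

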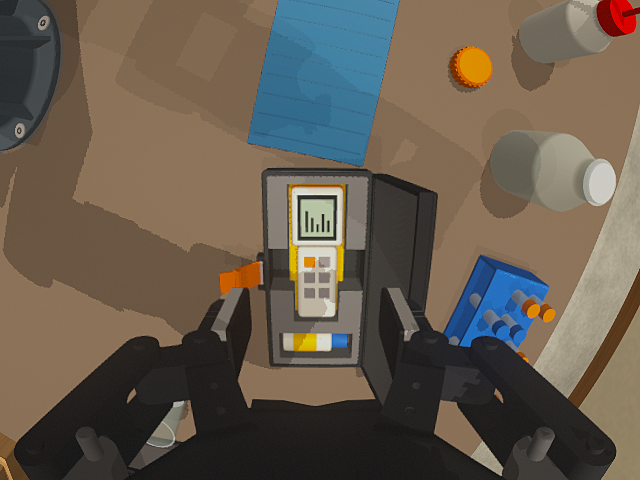

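The meter is home: its top is at z = 41 to 43 mm, below the foam and the rim, and the head is in the wide end. Now I'll shut the lid from behind with the fingers closed.

```bash
cat > lid.py <<'E'
from go import *
th0=np.radians(17.5); ex=np.array([np.cos(th0),np.sin(th0),0]); ey=np.array([-np.sin(th0),np.cos(th0),0]); O=np.array([.5463,-.1422,0])
def cw(x,y,z): return O+ex*x+ey*y+np.array([0,0,z])
def tip(t,r=.095,a=.013,off=0.0):
    if t>np.pi/2-.2:
        E=np.array([.059-.118*np.cos(t)+.018*np.sin(t),.0465+.118*np.sin(t)+.018*np.cos(t)]); 
        return cw(E[0]+a+off,0,E[1]-.022)
    return cw(.059-r*np.cos(t)+.018*np.sin(t)+a,0,.0465+r*np.sin(t)+.018*np.cos(t))
E
python3 - <<'E'
from lid import *
R=Rdown(th0)
for t in (1.74,1.5,1.2,.8,.4,.1,0): print(t,tip(t).round(3),manip.inverse_kinematics(tip(t),R) is not None)
print(manip.inverse_kinematics(tip(1.74,off=.025)+[0,0,.1],R))
manip.set_gripper(0.0,20)
P=tip(1.74,off=.025)
manip.move_ptp(P+[0,0,.10],R); manip.move_l(P,max_speed=.15); print(manip.current_force().round(2),manip.current_time()); snap("l","wrist"); snap("l","scene")
E
```

```text
1.74 [ 0.651 -0.109  0.138] True
1.5 [ 0.624 -0.118  0.143] True
1.2 [ 0.598 -0.126  0.142] True
0.8 [ 0.564 -0.137  0.127] True
0.4 [ 0.538 -0.145  0.1  ] True
0.1 [ 0.527 -0.148  0.074] True
0 [ 0.524 -0.149  0.064] True
[-2.17845037e-01  5.90842055e-01  1.26142425e+00 -4.44089210e-16
  1.28932635e+00 -5.23277656e-01]
[-0.19 -0.61  0.51] 35.7833
```

View pics/l_wrist.png

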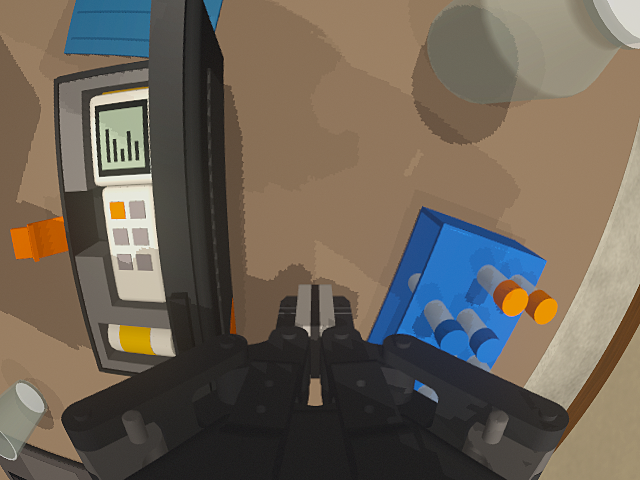

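View pics/l_scene.png

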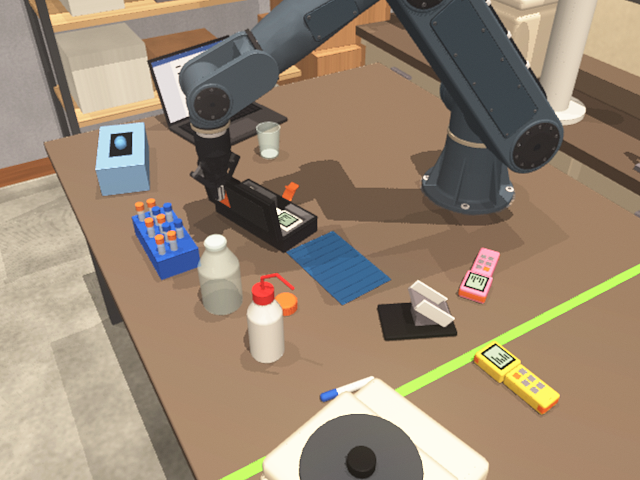

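Run:
```python
from lid import *
ts=[1.6,1.38,1.2,1.0,.8,.6,.45,.3,.18,.1]
for t in ts:
    manip.move_l(tip(t),max_speed=.11); f=manip.current_force(); print(t,f.round(1))
    if np.linalg.norm(f)>25: print("stop"); break
print(manip.current_time()); snap("m","wrist"); snap("m","scene")
```

```text
1.6 [-0.1 -0.2 -0.4]
1.38 [ 0.1 -0.8 -0.8]
1.2 [-0.5  0.   0.4]
1.0 [0.3 0.5 1.1]
0.8 [ 0.2 -0.1  0.5]
0.6 [ 0.1  0.2 -0.1]
0.45 [ 0.1  0.5 -0.5]
0.3 [0.1 0.3 0.8]
0.18 [ 0.9  0.4 -0. ]
0.1 [0.2 0.9 0.4]
39.1167
```

View pics/m_wrist.png

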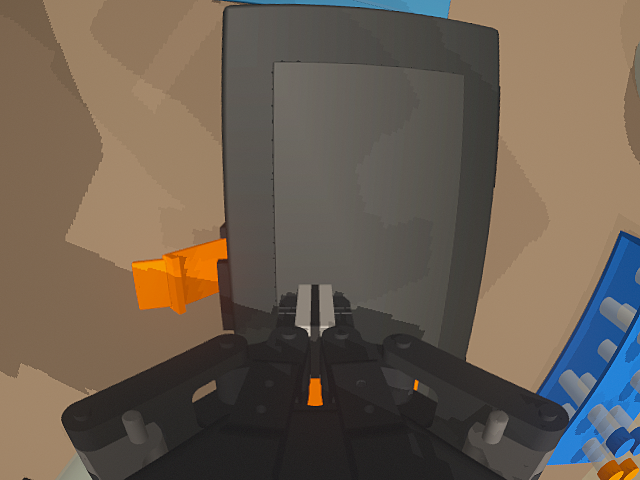

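The lid has come down with the finger. I'll press it home in small steps, watching the force.

Run:
```python
from lid import *
print(manip.current_time())
p=tip(0); z=manip.current_ee_pos()[2]
p=cw(.059-.1+.013,0,0)
while z>.058:
    z-=.002 if z>.067 else .001
    manip.move_l(p+[0,0,z],max_speed=.04); f=manip.current_force()
    if f[2]>10: break
print(z,f.round(1),manip.current_time())
p=manip.current_ee_pos(); manip.move_l(p+[0,0,.06],max_speed=.2)
snap("n","wrist"); c=np.load("pics/n_wrist_c.npz"); d=np.load("pics/n_wrist_d.npy"); W=wcloud(d,c)
L=(W-O); lx=L@ex*1000; ly=L@ey*1000
m=(d>.1)&(abs(lx)<50)&(ly>30)&(ly<115)&(W[...,2]<.12); q=np.stack([lx[m],ly[m],W[m][:,2]*1000],-1); A=np.c_[q[:,:2],np.ones(len(q))]; print("lid top plane",np.linalg.lstsq(A,q[:,2],rcond=None)[0],len(q))
print(manip.current_time())
```

```text
39.2167
0.06308261501224496 [-5.6  1.3 17.3] 41.05
lid top plane [ 3.66475798e-04 -1.37664496e-02  6.65269119e+01] 27057
41.5583
```

View pics/n_wrist.png

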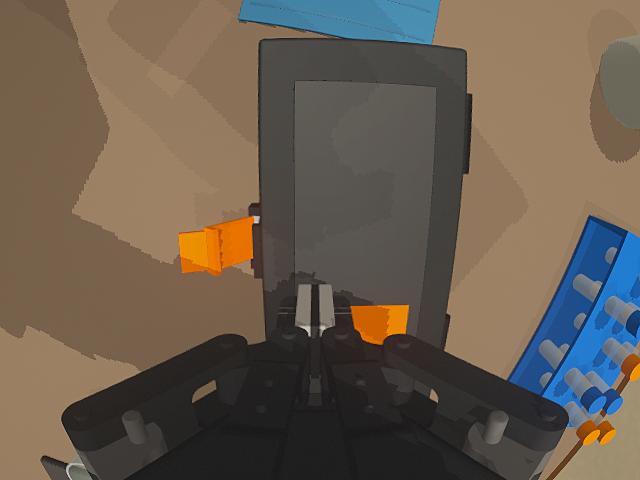

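The lid is shut: its top plane has a slope of 0.0004 and the latch is still out at (215,248). Now I'll push the latch up from outside.

Run:
```python
from lid import *
p=cw(-.142,0,.123); manip.move_l(p,max_speed=.25); manip.move_l(cw(-.142,0,.046),max_speed=.15); f0=manip.current_force(); print(f0.round(1),manip.current_time())
x=-.142; last=None
manip.move_l(cw(-.12,0,.046),max_speed=.15); x=-.12
while x<-.066:
    x+=.005 if x<-.092 else .0015
    manip.move_l(cw(x,0,.046 if x<-.1 else .050),max_speed=.06); f=manip.current_force()-f0; print(round(x,4),round(float(f@ex),1),f.round(1))
    if -f@ex>10: break
print(manip.current_time()); snap("o","wrist"); snap("o","scene")
```

```text
[-0.1 -0.2  0.6] 42.8333
-0.115 -57.8 [-54.3 -20.   59.2]
43.3833
```

View pics/o_wrist.png

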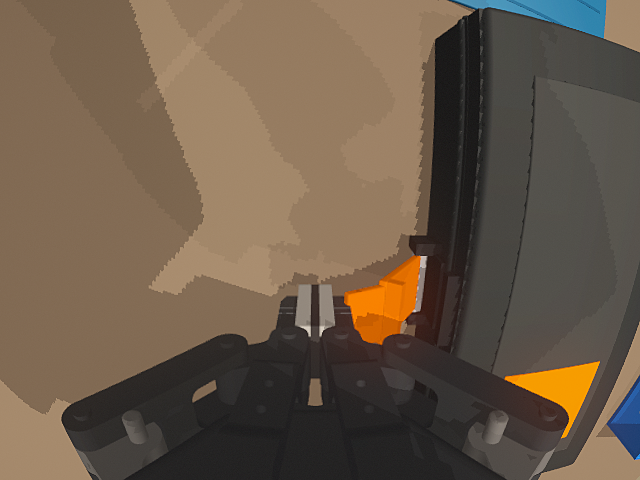

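The finger jammed on the latch tab by friction (58 N), because I pushed straight in while the tip was rising. I'll back off and follow the tip's arc instead.

Run:
```python
from lid import *
manip.move_l(cw(-.132,0,.046),max_speed=.1); f0=manip.current_force(); print(f0.round(1))
def arc(t,e=0): return cw(-.068-.054*np.sin(t)-.015+e,0,.020+.054*np.cos(t)-.014)
manip.move_l(arc(.98),max_speed=.1); print(manip.current_ee_pos(),(manip.current_force()-f0).round(1))
for t in np.arange(.92,-.01,-.06):
    manip.move_l(arc(t),max_speed=.08); f=manip.current_force()-f0; print(round(t,2),round(float(f@ex),1),f.round(1))
    if np.linalg.norm(f)>25: break
print(manip.current_time()); snap("p","wrist")
```

```text
[-0.2 -0.8  0.9]
[ 0.4247459  -0.18034536  0.03587565] [ 0.5  0.9 -0.7]
0.92 1.6 [ 1.2  1.6 -2.1]
0.86 0.6 [ 0.4  0.8 -0.9]
0.8 0.1 [-0.2  0.9 -1. ]
0.74 -0.6 [-0.8  0.5 -0.5]
0.68 0.8 [ 0.6  0.7 -1.3]
0.62 0.1 [-0.1  0.8 -1.7]
0.56 0.6 [ 0.4  0.9 -0.7]
0.5 0.6 [ 0.4  0.8 -0.1]
0.44 0.4 [ 0.   1.1 -0.7]
0.38 0.7 [ 0.1  1.9 -0.5]
0.32 0.4 [ 0.3  0.5 -1.6]
0.26 -0.3 [-0.7  1.3 -1. ]
0.2 1.3 [ 1.1  0.8 -1. ]
0.14 -6.7 [-6.  -3.3 -1.2]
0.08 -20.5 [-18.3 -10.3   4.6]
0.02 -33.7 [-29.8 -17.5  10.4]
48.0583
```

View pics/p_wrist.png

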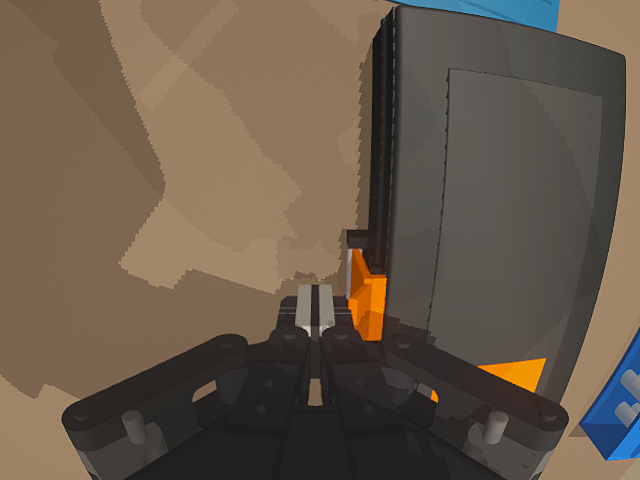

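The latch is against its stop. I'll retreat and check.

Run:
```python
from lid import *
p=manip.current_ee_pos(); manip.move_l(p-ex*.03,max_speed=.15); p=manip.current_ee_pos(); manip.move_l(p+[0,0,.12]-ex*.02+ey*.06,max_speed=.25)
snap("q","wrist"); snap("q","scene"); print(manip.current_time(),manip.current_force().round(1))
c=np.load("pics/q_wrist_c.npz"); d=np.load("pics/q_wrist_d.npy"); W=wcloud(d,c); p=cv2.cvtColor(cv2.imread("pics/q_wrist.png"),cv2.COLOR_BGR2HSV)
L=W-O; lx=L@ex*1000; ly=L@ey*1000; z=W[...,2]*1000
m=(d>.1)&(p[...,0]>3)&(p[...,0]<18)&(p[...,1]>170)&(abs(ly)<25)&(lx<-40)&(lx>-130)
print(m.sum(),"orange x",np.percentile(lx[m],[2,50,98]),"z",np.percentile(z[m],[2,50,98]))
m=(d>.1)&(abs(lx)<50)&(ly>-60)&(ly<60)&(z<120)&(z>30); A=np.c_[lx[m],ly[m],np.ones(m.sum())]; print(np.linalg.lstsq(A,z[m],rcond=None)[0])
```

```text
49.2833 [ 0.2 -0.1  0.5]
880 orange x [-78.67678009 -70.90213292 -60.53430849] z [27.05229838 62.56416034 78.3714848 ]
[ 2.98804259e-04 -3.64887354e-03  6.60014683e+01]
```

View pics/q_wrist.png

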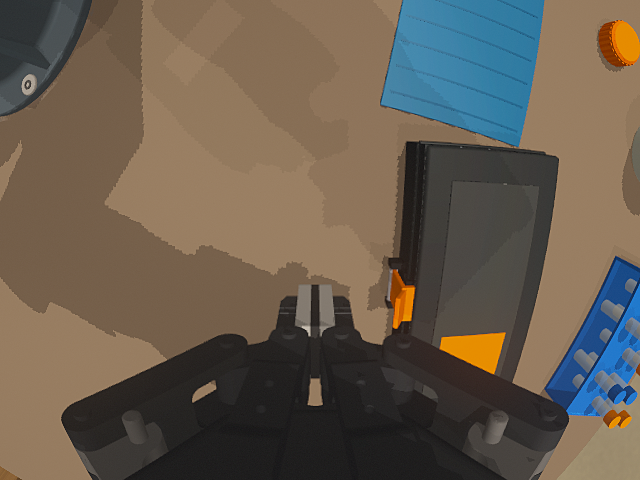

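View pics/q_scene.png

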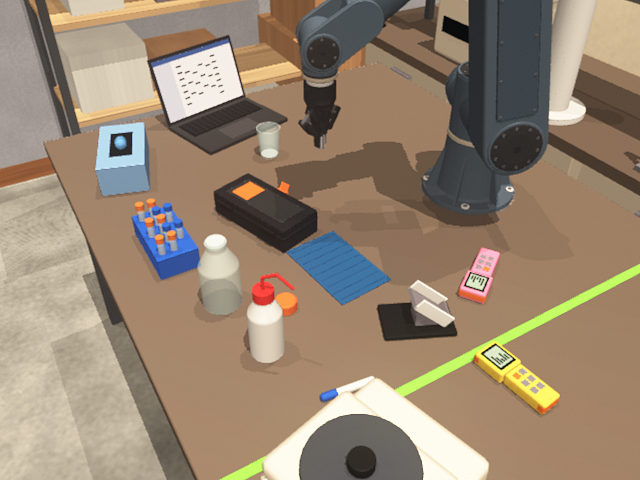

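Run:
```python
from lid import *
c=np.load("pics/q_wrist_c.npz"); d=np.load("pics/q_wrist_d.npy"); W=wcloud(d,c); p=cv2.cvtColor(cv2.imread("pics/q_wrist.png"),cv2.COLOR_BGR2HSV)
L=W-O; lx=L@ex*1000; ly=L@ey*1000; z=W[...,2]*1000
m=(d>.1)&(p[...,0]>3)&(p[...,0]<18)&(p[...,1]>170)&(abs(ly)<25)&(lx<-40)&(lx>-130)
for lo in range(20,85,5):
    e=m&(z>lo)&(z<=lo+5)
    if e.sum(): print(lo,e.sum(),np.percentile(lx[e],[5,50,95]).round(1))
```

```text
20 6 [-71.4 -71.2 -69.1]
25 43 [-71.7 -71.3 -68.8]
30 50 [-71.8 -71.4 -68.4]
35 50 [-71.8 -71.4 -68.5]
40 57 [-71.8 -71.4 -69.1]
45 38 [-71.8 -71.  -68.8]
50 36 [-71.7 -70.9 -66.5]
55 43 [-71.1 -68.6 -59.9]
60 262 [-69.1 -64.3 -60.6]
65 59 [-72.5 -70.3 -68.9]
70 67 [-75.6 -72.9 -71.3]
75 169 [-78.9 -77.1 -74.5]
```

The lever face is vertical (x constant at −71.4 mm from z = 25 to 50), so the latch angle is about 0. The arm is clear, so I'll hand in.

Run:
```python
from bench import manip
print(manip.current_time()); print(manip.sign_off())
```

```text
49.2833
the job is handed in; nothing more can be done
None
```

The meter is packed, the lid is shut with the latch up over it, and I handed the job in at 49.3 s of the 61 s allowed. The hand-in reports no verdict.

**What I did:** I lifted the meter out of the dock by its head and laid it flat, screen up, on the mat. I let go, took it again by the handle and lowered it into the bed until it touched. After letting go I pushed the lid shut with closed fingers, then swung the latch up.

**Last checks:**
- **Meter:** it lay centred in the bed, head in the wide end, with its top at z = 41–43 mm, below the 46 mm rim. I measured this before shutting the lid.
- **Lid:** it is level, with a slope of about 0.0003. Its top measured 66 mm against the expected 64.5 mm, which is within the calibration error.
- **Latch:** the lever face is vertical, so its angle is about 0.
- **Robot and bystanders:** the arm is clear and reads no contact force. By eye, the other things look unmoved in the last scene picture.

**What went wrong:** my first push on the latch jammed by friction, reaching about 80 N at the wrist (limit 120 N). It was the fingers that touched, not the gripper's body, which has the 40 N limit. I backed off and followed the tip's arc instead, which worked; the final press peaked at about 36 N.

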